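# Bring a support collar up under a hanging flask

### The arm

A 6-joint arm with a two-finger parallel gripper is mounted at the origin on the work surface. World frame = base frame: x ahead of the robot, y to its left, z up, the work surface at z = 0. Lengths are in m, angles in degrees, forces in N, time in s.
With the tool pointing down it reaches from about 0.325 to 0.9 m from the base axis. Payload 3.5 kg.
Tool frame: the origin (TCP) lies on the centre line of the jaws, within the pads' length; the fingertips stand robot.finger_overhang ahead of it and the grasp point (between the pads) lies 3 mm ahead of it (robot.finger_overhang is the distance from the TCP to the fingertips, in m); z points along the fingers, y is the direction in which the jaws open and shut (so a half turn about z gives the same grasp; the last joint's range is limited). The gripper opens to 85 mm and grips with 20 to 120 N. Pads are 22 mm wide; open, the fingers measure 114 mm over their backs; the gripper's body (76 mm by 85 mm) begins 54 mm behind the grasp point. The pads swing forward as they close: fully open they stand 13 mm farther back than shut.
Start: joints at [-74.507, 15.837, -1.513, 72.651, 0, 84.076], TCP at [0.228, -0.582, 0.253] pointing down, gripper open.
Joint ranges: [-178.77, 178.77], [-48.84, 107.48], [-61.69, 71.31], [-111.58, 123.2], [-90, 87.43], [-180, 180]. Speed limits (degrees/s): [147.25, 147.25, 180, 180, 180, 180].

### API

Orientations are given as [roll, pitch, yaw] about the fixed x, y, z axes, in that order (R = Rz(yaw) Ry(pitch) Rx(roll)).
In Python, from workcell import robot gives the robot as it stands.
- The arm moves only by the shell command python3 -m creep 'ROWS' [OPENING] [FORCE]. ROWS is JSON, a list of rows, each a list of 4 numbers: the shift along the world's x, y, z in m, then the turn about the world's z in rad. In form: [[tx, ty, tz, yaw], ...]. A call has 1 to 12 rows; each row is the pose to reach, as a shift and turn from the pose commanded when the call began; what a row does not reach only later rows make up. A row lasts 1/12 s, in which the tool goes at most 41.7 mm and 7.16 degrees, less where a joint would pass 70% of its speed; a pose out of reach is approached as far as the arm can. A call with a gripper value outside its range is refused whole. OPENING is the closure, from 0 (fully open) to 1 (shut), set as the call begins (- or left out, the last holds). The fingers move at their own pace and stop on an object; FORCE is the grip in N (left out, the last holds). Time passes only in rows, so rows that repeat a pose let the fingers close. It gives the time, the measured TCP pose, the force and the opening at its end, in the units of the state.
- robot.observe(): the state, without advancing time (a new reading comes with each control period).
- robot.read_camera(name): name is "scene" or "side" or "wrist"; returns a dict with "frame" (480x640x3 uint8, red, green, blue), "vertical_fov" (degrees; the focal length in pixels is half the picture's height over the tangent of half this angle, whatever the lens; pixels are square), "cx", "cy" (the principal point, pixels), "k1" (the pictures are not rectified: a ray, as slopes to the right and down, at radius r is drawn at 1 + k1 r^2 times it, then the intrinsics apply), "xyz" and "orientation" of the camera in the world. Camera axes: x right, y down, z forward; pixel columns grow to the right and rows downward; lengths in m; the calibration is good to about 2 mm. A picture is of the moment at which its call begins. There is no depth.
- robot.finish_job(): hands the job in, once; it reports no verdict.
Trained networks look in a picture, given as the dict that the camera call returned (one of the last four; its "shot" number tells which), for a name from the list of things; names that differ only in an ending like _2 or _b are one class to them, and where a whole thing is asked for, a point or a joint stands for the part that bears it (a point fixed in the world has none). Each returns a list of dicts, best first, with "score" (0 to 1); they miss things now and then, are a little off and sometimes report something else, mostly with a low value. They report only what shows in the picture. A call takes as long as a camera call.
- robot.search_frame(picture, label): "at" ([x, y, z] in m, in world coordinates, good to about 4 mm: the middle of the surface that is visible of it).
- robot.silhouettes(picture, label): "pixels" (480x640 bool, what is visible of it).
The state is a dict: "t": time; "qpos": joint angles; "qvel": joint speeds; "effort": joint torques, N m; "tcp_pos": TCP position; "tcp_rot": TCP orientation; "ft_force": force on the tool from outside, world axes, zero at the start; "wrist_torque": the same for the moment, N m; "gripper_width": opening from 0.0 (shut) to 1.0 (fully open).
Only numpy, scipy, OpenCV 4.12 (cv2) and the standard library are available. Lean on these libraries where they do the work, as an engineer would, in place of code of your own. Each camera call takes 0.05 s, during which the arm holds its last target.

### The job

Put the handled support collar onto the lab jack's platform so that its hole drops over the short spigot and it lies flat, then let go of it. Then turn the jack's wing knob clockwise to raise the platform until the collar just touches the bottom of the flask hanging above, taking up the contact without lifting the flask more than a few millimetres, and let go. Leave the bottle, beaker and jar where they are.

Things in the scene. Friction and masses are not known exactly. Their poses are not given: they have to be found in the camera images.
- collar: loose support collar, about 140 g: aluminium ring, 60 mm outside diameter, 30 mm through hole, 26 mm tall, with a black upright handle plate on one side. Origin: centre of the ring's underside, z up, handle towards its own -x. Starts flat on the bench, handle roughly towards the robot.
- handle (a point): middle of the collar's handle plate, at x -66, z 30 mm in the collar's frame (same axes). Plate: 12 mm thick (y), 42 mm long (x), 6 to 44 mm above the ring's underside. Pinch it across its thickness here with the tool leaning 25 to 45 degrees back towards the handle's free end (-x), so that the gripper clears the flask when the collar goes in level under it.
- spigot (a point): centre of the top face of the jack's steel platform (130 x 120 mm), which rises; 78 to 87 mm above the bench at the start. z up, x away from the knob. Here stands a spigot, 26 mm diameter, 14 mm tall, its top 5 mm tapering to 18 mm. The collar sits over it, underside on the platform, handle towards -x (the knob side, facing the robot).
- knob_grip (a point): centre of the black wing of the jack's knob, 170 mm in front of the platform's centre. z: knob axis, pointing out of the knob, up and to the robot's side, 32 degrees from vertical; x along the wing (70 mm long), y across it (14 mm thick); 30 mm deep along z. 45 mm from here down to the housing. Pinch the wing across y with the tool pointing along -z.
- knob (a joint): turn of the knob in rad, 0 to 5.3; grows as it is turned clockwise, seen looking at the knob from outside (about the negative z of knob_grip), and raises the platform 14 mm per rad. Self-locking, needs about 0.2 N m. The wing reaches 135 mm above the bench: bring the collar in over the platform from the side, not across the knob. Turn about 1 to 1.4 rad a grasp, then regrasp.
- flask: amber round-bottomed flask, 90 mm ball, 34 mm neck, 156 mm tall, hanging by a neck clamp exactly above the spigot. Origin: lowest point of the ball, z up, 54 to 77 mm above the platform at the start. The ball enters the collar's hole by 2.6 mm before it touches the rim. Flask and clamp (350 g) rest on a stop on the rod 140 mm behind and can be pushed freely up.
- reagent: bystander: amber bottle, 64 mm diameter, 130 mm tall; origin at the centre of its underside
- beaker: bystander: open glass beaker, 72 mm diameter, 90 mm tall; origin at the centre of its underside
- jar: bystander: white jar, 68 mm diameter, 75 mm tall; origin at the centre of its underside

How it is judged (in metres and radians):
On the way:
1. the collar lies flat on the platform over the spigot, let go, before the flask is touched (horizontal distance between collar and spigot below 0.004 m and z of collar in the frame of spigot below 0.003 m and angle between collar's own z axis and vertical below 0.06 rad and contact force between collar and the fingers below 0.1 N and contact force between collar and flask below 0.1 N), for 0.2 s.
At the end, for the whole second after the job is handed in: The collar lies flat on the platform over the spigot (centred within 4 mm, underside within 3 mm of the platform, tilted under 0.06 rad), at rest, and presses on the flask's bottom with more than 0.3 N while the flask is lifted less than 5 mm off its stop (horizontal distance between collar and spigot below 0.004 m and z of collar in the frame of spigot below 0.003 m and angle between collar's own z axis and vertical below 0.06 rad and contact force between collar and flask above 0.3 N and distance of flask from where it was at the start of the episode below 0.005 m and linear speed of collar below 0.01 m/s); the robot touches nothing.
It fails at once if the flask is shoved up more than 15 mm (distance of flask from where it was at the start of the episode above 0.015 m).
It fails at once if the bottle is moved more than 30 mm (distance of reagent from where it was at the start of the episode above 0.03 m).
It fails at once if the beaker is moved more than 30 mm (distance of beaker from where it was at the start of the episode above 0.03 m).
It fails at once if the jar is moved more than 30 mm (distance of jar from where it was at the start of the episode above 0.03 m).
It also fails if it takes over 67 s, if anything falls off the work surface, if the arm or the gripper's body presses on something with over 40 N, if the wrist force passes 120 N, or if a joint passes its speed limit or range.

## Working session

There is one attempt and no reset: what is moved stays moved. The work goes in short steps, Python scripts to look and compute and a shell command to move; the robot and the scene stay as the last step left them, time stands still between calls to the robot, and variables do not carry over. Pictures are saved under pics/ and viewed, and the job is handed in when it is done.

```bash
ls -la; mkdir -p pics; python3 - <<'E'
from workcell import robot
import cv2
print(robot.observe()); print([a for a in dir(robot) if a[0]!='_'], robot.finger_overhang)
for n in("scene","side","wrist"):
    p=robot.read_camera(n); cv2.imwrite(f"pics/{n}0.png",p["frame"][:,:,::-1]); print({k:v for k,v in p.items() if k!="frame"})
E
```

```text
total 12
drwxr-xr-x  3 agent agent 4096 Dec  6 21:44 .
drwxr-xr-x 23 root  root  4096 Dec  6 21:44 ..
drwxr-xr-x  2 agent agent 4096 Dec  6 21:44 pics
{'t': 0.0, 'qpos': array([-7.45081971e+01,  1.58800631e+01, -1.59834062e+00,  7.26510675e+01,
       -1.54208790e-03,  8.40751632e+01]), 'qvel': array([ 0.04960851,  0.1166169 ,  0.02341382, -0.01913707, -0.09792209,
       -0.05745326]), 'effort': array([-1.28860943e-04, -4.45506942e+01,  2.95205927e+01,  1.64174801e-02,
       -1.51302056e-04,  9.14924669e-06]), 'tcp_pos': array([ 0.22799866, -0.58113857,  0.252136  ]), 'tcp_rot': array([-1.79871061e+02, -1.18306402e-02,  2.14166281e+01]), 'ft_force': array([-0.3992176 , -0.38367529,  0.5294628 ]), 'wrist_torque': array([ 0.00632656, -0.03686267,  0.03461703]), 'gripper_width': 0.9989157469076861}
['MotionError', 'finger_overhang', 'finish_job', 'observe', 'read_camera', 'search_frame', 'silhouettes'] 0.022
{'vertical_fov': 52.82442597433705, 'cx': 321.92758877190573, 'cy': 245.76587680726664, 'k1': -0.132606008939098, 'xyz': array([1.08873373, 0.1458645 , 0.9878493 ]), 'orientation': array([-1.50257915e+02,  1.41563889e-01,  1.02870204e+02]), 'shot': 1}
{'vertical_fov': 56.303382542555, 'cx': 322.73918563185646, 'cy': 238.10845663776368, 'k1': -0.10158590484944402, 'xyz': array([0.49143294, 0.67576059, 0.63513939]), 'orientation': array([-127.47060207,   -1.1803321 , -172.08935613]), 'shot': 2}
{'vertical_fov': 70.5163662599494, 'cx': 319.9846093856356, 'cy': 241.15122287865273, 'k1': 0.011705911687201686, 'xyz': array([ 0.30295231, -0.55304447,  0.37314654]), 'orientation': array([ 1.61951037e+02,  1.19750072e-01, -6.85731078e+01]), 'shot': 3}
```

```bash
python3 -m creep --help | head -40
```

```text
invalid input: not JSON, or not a number
```

View pics/scene0.png

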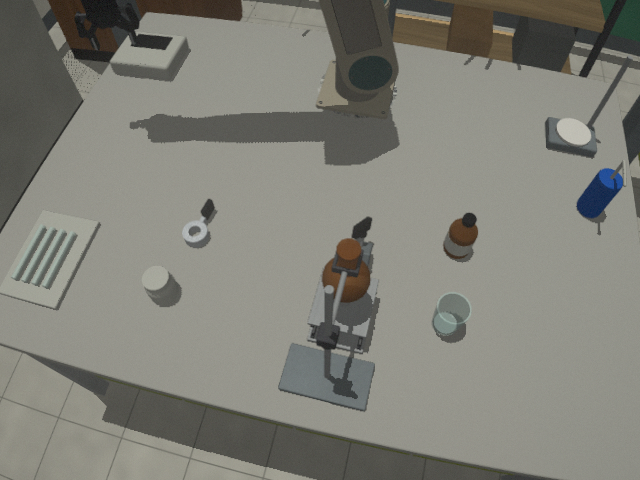

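View pics/side0.png

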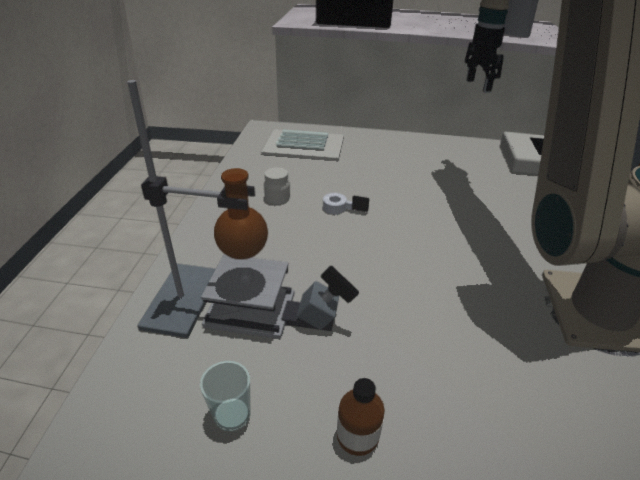

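View pics/wrist0.png

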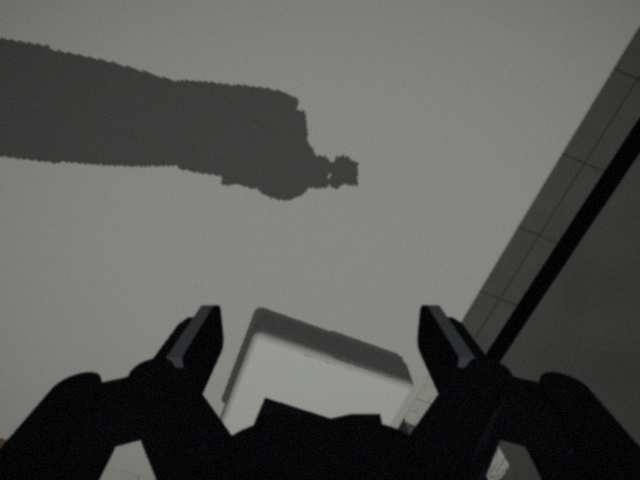

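The scene camera shows the collar at about (197,230), handle at (208,210), jack and flask at about (345,285), knob wing at (362,228), jar at (158,283), bottle at (461,236) and beaker at (452,312). The tool points down and the rows only give a shift and a yaw. I'll localise everything first.

```bash
cat > h.py <<'E'
from workcell import robot
import numpy as np, cv2
from scipy.spatial.transform import Rotation as R
def cam(p):
    f=240/np.tan(np.radians(p["vertical_fov"]/2)); K=np.array([[f,0,p["cx"]],[0,f,p["cy"]],[0,0,1]])
    return K,np.array([p["k1"],0,0,0,0.]),R.from_euler("xyz",p["orientation"],degrees=True).as_matrix(),p["xyz"]
def proj(p,X):
    K,d,M,t=cam(p); Xc=(np.atleast_2d(X)-t)@M
    return cv2.projectPoints(Xc.reshape(-1,1,3),np.zeros(3),np.zeros(3),K,d)[0].reshape(-1,2)
def ray(p,uv):
    K,d,M,t=cam(p); a=cv2.undistortPoints(np.array(uv,float).reshape(-1,1,2),K,d).reshape(-1,2)
    return t,np.c_[a,np.ones(len(a))]@M.T
def onz(p,uv,z):
    t,r=ray(p,uv); return t+r*((z-t[2])/r[:,2:])
def tri(obs):
    A=np.zeros((3,3));b=np.zeros(3)
    for p,uv in obs:
        t,r=ray(p,[uv]); r=r[0]/np.linalg.norm(r[0]); P=np.eye(3)-np.outer(r,r); A+=P;b+=P@t
    return np.linalg.solve(A,b)
def save(p,n,box=None,s=1):
    im=p["frame"][:,:,::-1]
    if box: im=im[box[1]:box[3],box[0]:box[2]]
    cv2.imwrite("pics/"+n,cv2.resize(im,None,fx=s,fy=s,interpolation=cv2.INTER_CUBIC))
E
python3 - <<'E'
from h import *
ps=[robot.read_camera("scene"),robot.read_camera("side")]
for l in("collar","handle","spigot","knob_grip","flask","reagent","beaker","jar"):
    for p in ps:
        print(l,[(np.round(d["at"],4),round(d["score"],2)) for d in robot.search_frame(p,l)[:2]])
save(ps[0],"sc_jack.png",(280,190,420,420),4-1.5)
save(ps[0],"sc_col.png",(150,180,250,260),6)
save(ps[1],"si_jack.png",(120,80,380,340),2.3)
save(ps[1],"si_col.png",(310,180,390,225),8)
E
```

```text
collar [(array([ 0.5742, -0.2684,  0.0262]), 0.68)]
collar [(array([ 0.5668, -0.2648,  0.0249]), 0.59)]
handle [(array([ 0.5754, -0.2703,  0.0282]), 0.72), (array([0.6578, 0.3233, 0.0574]), 0.6)]
handle [(array([ 0.5613, -0.2685,  0.0229]), 0.58)]
spigot [(array([0.7239, 0.1242, 0.0821]), 0.66)]
spigot [(array([0.6968, 0.1148, 0.087 ]), 0.71)]
knob_grip [(array([0.5385, 0.1062, 0.1071]), 0.59)]
knob_grip [(array([0.5397, 0.1129, 0.0921]), 0.76)]
flask []
flask [(array([0.7002, 0.1183, 0.2318]), 0.97)]
reagent [(array([0.4936, 0.321 , 0.0847]), 0.6)]
reagent [(array([0.4756, 0.3469, 0.0842]), 0.61)]
beaker [(array([0.6595, 0.3243, 0.0557]), 0.8)]
beaker [(array([0.6712, 0.321 , 0.0626]), 0.62)]
jar [(array([ 0.7459, -0.2895,  0.0713]), 0.6)]
jar [(array([ 0.7335, -0.2783,  0.0519]), 0.73)]
```

View pics/sc_jack.png

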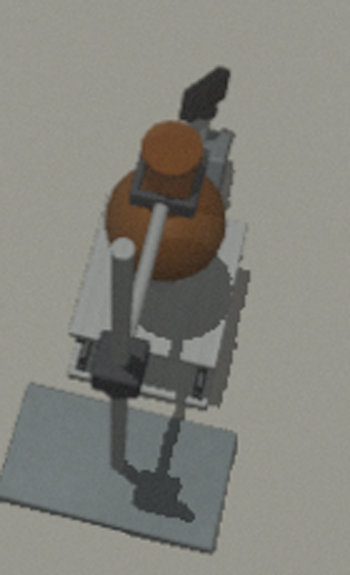

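View pics/sc_col.png

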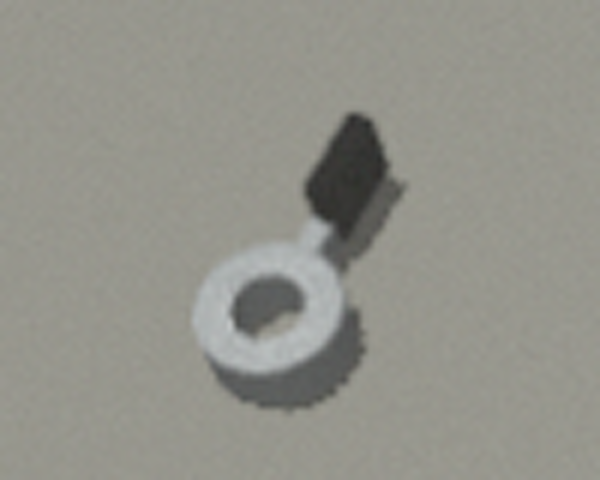

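View pics/si_jack.png

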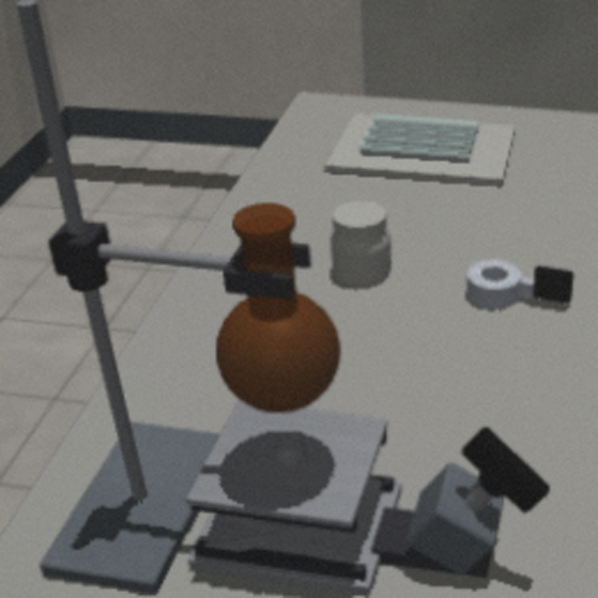

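View pics/si_col.png

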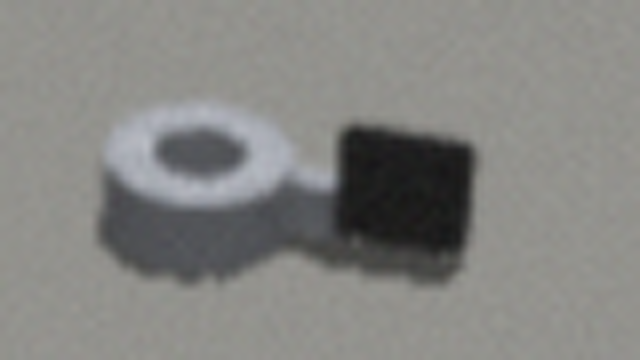

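```bash
python3 - <<'E'
from h import *
a=robot.read_camera("scene");b=robot.read_camera("side")
for nm,u,v,z in (("ring",(194.7,231.3),(335,199),.026),("plate",(207.8,208.7),(360.6,203.5),.025)):
    print(nm,tri([(a,u),(b,v)]),onz(a,[u],z),onz(b,[v],z))
sc=lambda x,y:(280+x/2.5-.3,190+y/2.5-.3)
si=lambda x,y:(120+x/2.3-.3,80+y/2.3-.3)
ca=[sc(247,222),sc(213,367),sc(70,335)]
cb=[si(388,422),si(355,523),si(190,503),si(238,405)]
for z in(.078,.082,.087): print(z,"\nscene",onz(a,ca,z),"\nside",onz(b,cb,z))
# wing
print("wing",tri([(a,sc(205,95)),(b,si(506,468))]))
# flask
for l in("flask",):
  m=robot.silhouettes(b,l)
  if m: 
    ys,xs=np.nonzero(m[0]["pixels"]);print(xs.min(),xs.max(),ys.min(),ys.max())
E
```

```text
ring [ 0.58057292 -0.28085582  0.0246279 ] [[ 0.58160192 -0.28004369  0.026     ]] [[ 0.58018235 -0.27910158  0.026     ]]
plate [ 0.51428557 -0.27106395  0.02544624] [[ 0.51332515 -0.27168855  0.025     ]] [[ 0.51474883 -0.27089006  0.025     ]]
0.078 
scene [[0.63312758 0.16086016 0.078     ]
 [0.76423493 0.15617871 0.078     ]
 [0.76304574 0.04006807 0.078     ]] 
side [[0.63376387 0.0423934  0.078     ]
 [0.63531935 0.15874171 0.078     ]
 [0.76300064 0.15907399 0.078     ]
 [0.76283    0.04158441 0.078     ]]
0.082 
scene [[0.63513058 0.16079423 0.082     ]
 [0.76566153 0.15613336 0.082     ]
 [0.76447757 0.04053319 0.082     ]] 
side [[0.632742   0.04694068 0.082     ]
 [0.63428632 0.16245366 0.082     ]
 [0.76105091 0.16278356 0.082     ]
 [0.76088149 0.0461375  0.082     ]]
0.087 
scene [[0.63763432 0.16071182 0.087     ]
 [0.76744479 0.15607668 0.087     ]
 [0.76626736 0.04111459 0.087     ]] 
side [[0.63146466 0.05262478 0.087     ]
 [0.63299502 0.16709361 0.087     ]
 [0.75861375 0.16742052 0.087     ]
 [0.75844586 0.05182886 0.087     ]]
wing [0.53027328 0.10429622 0.0985602 ]
141 268 168 259
```

```bash
python3 -m creep '[[0.01,-0.025,0,0],[0.02,-0.055,0,0],[0.034,-0.09,0,0],[0.048,-0.125,0,0],[0.062,-0.16,0,0],[0.076,-0.195,0,0],[0.09,-0.23,0,0],[0.104,-0.265,0,0]]'; python3 -c "
from workcell import robot; s=robot.observe(); print(s['qpos'],s['tcp_pos'],s['tcp_rot'])"
```

```text
t: 1.87
tcp_pos: [0.3322, -0.8468, 0.2534]
tcp_rot: [180.0, 0.0, 21.4]
ft_force: [1.2, -2.5, 1.3]
gripper_width: 0.998
[-7.26442205e+01  4.97775924e+01  5.29050447e+01  9.30839842e+01
  1.95491975e-03  8.59384939e+01] [ 0.33223252 -0.84677668  0.25341504] [1.79956503e+02 1.12872213e-03 2.14172859e+01]
```

```bash
python3 -m creep '[[0.01,-0.02,0,0],[0.02,-0.04,0,0],[0.03,-0.06,0,0],[0.04,-0.08,0,0],[0.05,-0.1,0,0],[0.06,-0.12,0,0]]'; python3 -c "
from workcell import robot; s=robot.observe(); print(s['qpos'],s['tcp_pos'],s['tcp_rot'])"
```

```text
t: 2.37
tcp_pos: [0.3657, -0.9033, 0.2339]
tcp_rot: [177.5, 0.0, 21.4]
ft_force: [0.1, -0.5, 0.2]
gripper_width: 0.998
[-71.78574551  60.54348062  71.31096285  98.24506484   0.1107517
  86.79450838] [ 0.36568308 -0.9032818   0.2339314 ] [1.77475338e+02 3.05297641e-02 2.14215117e+01]
```

```bash
python3 -m creep '[[-0.01,0.02,0,0],[-0.02,0.04,0,0],[-0.03,0.06,0,0],[-0.04,0.08,0,0]]'; python3 -c "
from workcell import robot; s=robot.observe(); print(s['qpos'],s['tcp_pos'],s['tcp_rot'])"
```

```text
t: 2.7
tcp_pos: [0.3255, -0.8237, 0.2374]
tcp_rot: [177.2, 0.1, 21.4]
ft_force: [-0.1, -1.2, 1.0]
gripper_width: 1.002
[-72.65593652  43.18253382  39.03504091  83.02236653   0.14306978
  85.92391262] [ 0.32551599 -0.82366896  0.23741172] [1.77166853e+02 5.85541808e-02 2.14222371e+01]
```

```bash
python3 -m creep '[[0,0,0.01,0.12],[0,0,0.02,0.24],[0,0,0.03,0.36],[0,0,0.03,0.48],[0,0,0.03,0.6],[0,0,0.03,0.72],[0,0,0.03,0.84],[0,0,0.03,0.96],[0,0,0.03,1.08],[0,0,0.03,1.2],[0,0,0.03,1.32],[0,0,0.03,1.44]]' ; python3 -m creep '[[0.03,-0.09,0,0.12],[0.06,-0.18,0,0.15],[0.09,-0.27,0,0.15],[0.09,-0.27,0,0.15],[0.09,-0.27,0,0.15],[0.09,-0.27,0,0.15]]'; cat >> h.py <<'E'
def st():
    s=robot.observe(); M=R.from_euler("xyz",s["tcp_rot"],degrees=True).as_matrix(); z=M[:,2]
    print("t",round(s["t"],2),"q",np.round(s["qpos"],1),"tcp",np.round(s["tcp_pos"],4),"lean",round(np.degrees(np.arccos(-z[2])),2),"az",round(np.degrees(np.arctan2(z[1],z[0])),2),"jaw y",np.round(M[:,1],3),"F",np.round(s["ft_force"],1),"T",np.round(s["wrist_torque"],2),"w",round(s["gripper_width"],3))
    return s,M
E
python3 -c "
from h import *; st()"
```

```text
t: 3.7
tcp_pos: [0.3257, -0.8245, 0.268]
tcp_rot: [177.7, 0.6, 104.3]
ft_force: [-0.1, 0.1, 0.4]
gripper_width: 0.997
t: 4.2
tcp_pos: [0.3514, -0.912, 0.225]
tcp_rot: [177.8, 2.5, 112.4]
ft_force: [-0.4, -0.4, 0.7]
gripper_width: 0.998
t 4.2 q [-73.4  61.1  71.3  97.9   2.4  -5.8] tcp [ 0.3514 -0.912   0.225 ] lean 3.33 az -27.26 jaw y [0.923 0.382 0.038] F [-0.4 -0.4  0.7] T [ 0.04  0.04 -0.06] w 0.998
```

```bash
python3 -m creep '[[0.1,-0.3,0,0],[0.1,-0.3,0,0]]'>/dev/null;python3 -c "
from h import *; st()"; python3 -m creep '[[0.1,-0.3,0.1,0],[0.1,-0.3,0.1,0]]'>/dev/null;python3 -c "
from h import *; st()"; python3 -m creep '[[0.1,-0.3,0.3,0],[0.1,-0.3,0.3,0]]'>/dev/null;python3 -c "
from h import *; st()"
```

```text
t 4.37 q [-73.5  62.3  71.3  94.5   2.5  -5.8] tcp [ 0.3569 -0.9334  0.2061] lean 5.21 az -44.52 jaw y [0.923 0.383 0.036] F [-0.   0.2  0.1] T [0.13 0.03 0.  ] w 1.003
t 4.53 q [-73.6  62.3  71.3  92.3   2.6  -5.8] tcp [ 0.3597 -0.947   0.2062] lean 7.13 az -51.78 jaw y [0.923 0.382 0.034] F [0.2 0.  0.6] T [0.07 0.1  0.02] w 1.0
t 4.7 q [-73.7  60.4  71.3  92.2   2.8  -5.8] tcp [ 0.3586 -0.9483  0.2402] lean 9.07 az -55.87 jaw y [0.924 0.382 0.032] F [ 0.3 -0.4  0.4] T [0.09 0.06 0.01] w 1.003
```

```bash
python3 -m creep '[[0.1,-0.3,0.2,0],[0.1,-0.3,0.2,0],[0.1,-0.3,0.2,0],[0.1,-0.3,0.2,0],[0.1,-0.3,0.2,0],[0.1,-0.3,0.2,0]]'>/dev/null;python3 -c "
from h import *; st()"; python3 -m creep '[[0.1,-0.3,0.3,0],[0.1,-0.3,0.3,0],[0.1,-0.3,0.3,0]]'>/dev/null;python3 -c "
from h import *; st()"
```

```text
t 5.2 q [-73.9  58.5  71.3  91.9   2.9  -5.9] tcp [ 0.3558 -0.9509  0.274 ] lean 11.27 az -58.83 jaw y [0.924 0.382 0.03 ] F [ 0.1 -0.3 -0.1] T [0.17 0.12 0.01] w 1.002
t 5.45 q [-74.   56.2  71.3  91.8   3.1  -5.9] tcp [ 0.3536 -0.9494  0.3151] lean 13.61 az -60.93 jaw y [0.924 0.382 0.028] F [-0.3 -0.  -0.2] T [0.19 0.09 0.01] w 1.0
```

```bash
python3 -m creep '[[0.1,-0.3,0.3,0]]'>/dev/null;python3 -m creep '[[0.1,-0.3,0.3,0]]'>/dev/null;python3 -m creep '[[0.1,-0.3,0.0,0]]'>/dev/null;python3 -m creep '[[0.1,-0.3,0.0,0]]'>/dev/null;python3 -c "
from h import *; st()"; python3 -m creep '[[0.1,-0.3,0.2,0]]'>/dev/null;python3 -m creep '[[0.1,-0.3,0.2,0]]'>/dev/null;python3 -c "
from h import *; st()"
```

```text
t 5.78 q [-74.1  56.3  71.3  84.8   3.4  -5.6] tcp [ 0.3659 -0.9915  0.3268] lean 20.51 az -64.36 jaw y [0.925 0.38  0.022] F [ 0.5 -0.7 -0. ] T [0.3  0.15 0.01] w 1.001
t 5.95 q [-74.2  56.   71.2  81.9   3.6  -5.5] tcp [ 0.3702 -1.0075  0.3377] lean 23.54 az -65.2 jaw y [0.925 0.379 0.019] F [-0.1 -0.4  0.9] T [ 0.33  0.11 -0.01] w 1.002
```

```bash
python3 -m creep '[[0.1,-0.3,0.2,0]]'>/dev/null;python3 -m creep '[[0.1,-0.3,0.0,0]]'>/dev/null;python3 -m creep '[[0.1,-0.3,0.0,0]]'>/dev/null;python3 -m creep '[[0.1,-0.3,0.0,0]]'>/dev/null;python3 -c "
from h import *; st()"; python3 -m creep '[[0.1,-0.3,0.2,0]]'>/dev/null;python3 -c "
from h import *; st()"
```

```text
t 6.28 q [-74.2  58.5  71.3  72.5   3.8  -5. ] tcp [ 0.3876 -1.0638  0.3177] lean 30.47 az -66.62 jaw y [0.926 0.376 0.013] F [-0.   0.2  0.2] T [ 0.44  0.22 -0.02] w 1.001
t 6.37 q [-74.2  58.6  71.   71.1   3.9  -4.9] tcp [ 0.3894 -1.0707  0.3177] lean 31.54 az -66.76 jaw y [0.927 0.375 0.013] F [ 1.   1.1 -3.2] T [ 0.55  0.26 -0.01] w 1.0
```

```bash
python3 -m creep '[[0,0.035,0,0.05],[0,0.07,0,0.1],[0,0.11,-0.01,0.2],[0,0.15,-0.02,0.3],[0,0.19,-0.03,0.4],[0,0.23,-0.04,0.5],[0,0.27,-0.05,0.6],[0,0.31,-0.06,0.7],[0.01,0.35,-0.06,0.8],[0.01,0.39,-0.06,0.9],[0.02,0.43,-0.06,0.98],[0.02,0.47,-0.06,1.02]]' ;python3 -c "
from h import *; st()"
```

```text
t: 7.37
tcp_pos: [0.41, -0.608, 0.268]
tcp_rot: [179.6, 32.1, 170.4]
ft_force: [0.1, -0.5, -0.4]
gripper_width: 0.999
t 7.37 q [-71.1  15.9  -5.1  52.7  28.1 -57.6] tcp [ 0.41  -0.608  0.268] lean 32.09 az -8.78 jaw y [0.162 0.987 0.006] F [ 0.1 -0.5 -0.4] T [0.08 0.43 0.01] w 0.999
```

```bash
python3 -m creep '[[0,0.035,-0.01,0],[0.005,0.07,-0.02,0],[0.01,0.11,-0.03,0],[0.01,0.15,-0.04,0],[0.015,0.19,-0.05,0],[0.02,0.23,-0.06,0],[0.02,0.27,-0.07,0],[0.025,0.305,-0.08,0.01],[0.026,0.33,-0.088,0.01],[0.026,0.348,-0.088,0.01],[0.026,0.348,-0.088,0.01]]' ;python3 -c "
from h import *; st()
p=robot.read_camera('wrist'); save(p,'w1.png'); print(p['xyz'],p['orientation'])
print(robot.search_frame(p,'collar')[:1],robot.search_frame(p,'handle')[:1])
c=np.array([.5805,-.2805,0]);d=np.radians(-8.2);X=np.array([np.cos(d),np.sin(d),0]);Y=np.array([-X[1],X[0],0])
pts=[c-.066*X+[0,0,.03]]+[c+x*X+y*Y+[0,0,.044] for x in(-.045,-.087) for y in(-.006,.006)]+[c+[0,0,.026]]
print(np.round(proj(p,pts),1))"
```

```text
t: 8.28
tcp_pos: [0.4353, -0.2562, 0.1777]
tcp_rot: [179.2, 32.0, 170.9]
ft_force: [0.7, -0.1, -0.2]
gripper_width: 1.003
t 8.28 q [-48.7  -8.2 -43.8  29.1  20.4 -35.2] tcp [ 0.4353 -0.2562  0.1777] lean 31.99 az -7.68 jaw y [0.152 0.988 0.011] F [ 0.7 -0.1 -0.2] T [ 0.13  0.59 -0.  ] w 1.003
[ 0.30532565 -0.23776376  0.23791332] [129.76936743  -0.71344114  81.27891159]
[{'at': [0.5633, -0.2756, 0.0245], 'score': 0.74}] [{'at': [0.5628, -0.2704, 0.0271], 'score': 0.69}]
[[315.7 213.8]
 [309.5 241.6]
 [323.  241.4]
 [307.8 208. ]
 [322.8 207.8]
 [316.9 256. ]]
```

View pics/w1.png

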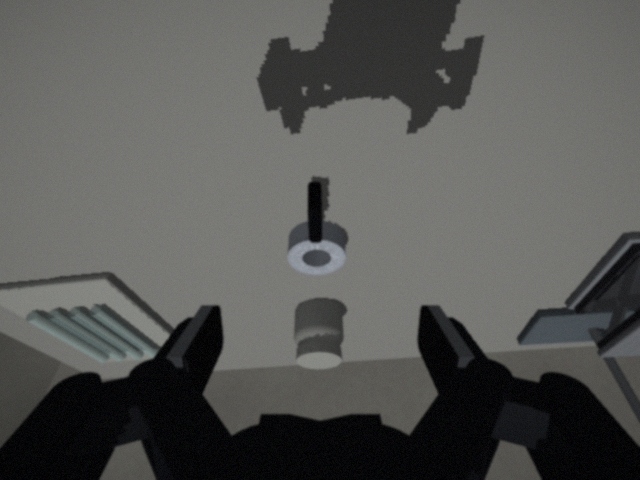

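```bash
python3 -m creep '[[0.015,-0.003,-0.03,0],[0.03,-0.006,-0.06,0],[0.045,-0.009,-0.09,0],[0.057,-0.0115,-0.111,0],[0.057,-0.0115,-0.111,0],[0.057,-0.0115,-0.111,0]]' 0.3 40 ;python3 -c "
from h import *; st()
p=robot.read_camera('wrist'); save(p,'w2.png')"
```

```text
t: 8.93
tcp_pos: [0.4926, -0.272, 0.0652]
tcp_rot: [179.1, 31.8, 170.6]
ft_force: [0.9, 1.2, 1.5]
gripper_width: 0.698
t 8.93 q [-44.2   8.5 -45.2   9.8  18.3 -30.7] tcp [ 0.4926 -0.272   0.0652] lean 31.83 az -7.8 jaw y [0.156 0.988 0.013] F [0.9 1.2 1.5] T [ 0.08  0.52 -0.04] w 0.698
```

View pics/w2.png

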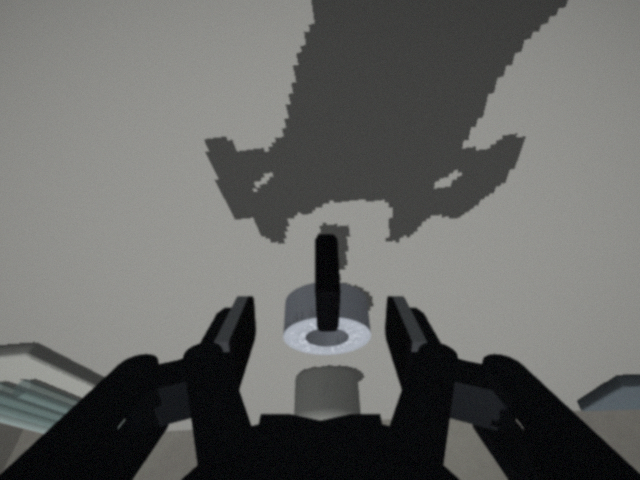

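```bash
python3 -m creep '[[0.007,0.002,-0.011,0],[0.014,0.002,-0.022,0],[0.021,0.002,-0.0326,0],[0.021,0.002,-0.0326,0],[0.021,0.002,-0.0326,0],[0.021,0.002,-0.0326,0]]' ;python3 -c "
from h import *; st()
p=robot.read_camera('wrist'); save(p,'w3.png')"
```

```text
t: 9.48
tcp_pos: [0.5136, -0.2698, 0.035]
tcp_rot: [179.3, 32.0, 170.7]
ft_force: [-0.1, 0.3, -0.5]
gripper_width: 0.697
t 9.48 q [-42.1  13.3 -44.9   4.4  17.3 -28.8] tcp [ 0.5136 -0.2698  0.035 ] lean 32.02 az -7.99 jaw y [0.156 0.988 0.011] F [-0.1  0.3 -0.5] T [ 0.05  0.48 -0.02] w 0.697
```

View pics/w3.png

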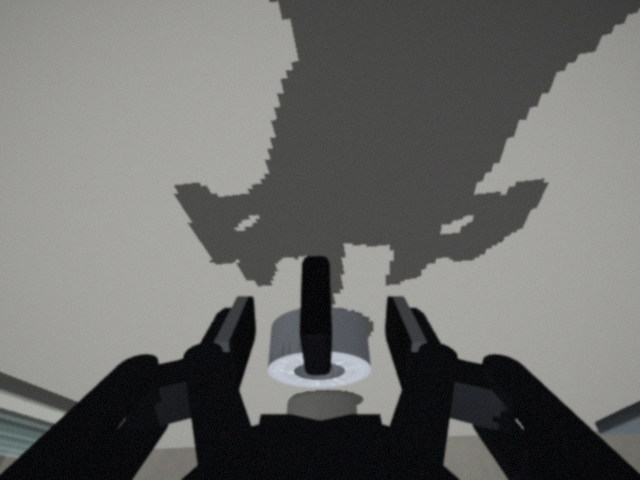

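```bash
python3 -m creep '[[0,-0.001,-0.002,0],[0,-0.001,-0.002,0],[0,-0.001,-0.002,0],[0,-0.001,-0.002,0],[0,-0.001,-0.002,0],[0,-0.001,-0.002,0],[0,-0.001,-0.002,0],[0,-0.001,-0.002,0]]' 1 60 ;python3 -c "
from h import *; st()"
```

```text
t: 10.2
tcp_pos: [0.5132, -0.2698, 0.0313]
tcp_rot: [179.2, 31.9, 170.6]
ft_force: [-2.5, 0.6, 4.6]
gripper_width: 0.129
t 10.2 q [-42.2  13.8 -45.    4.1  17.3 -28.8] tcp [ 0.5132 -0.2698  0.0313] lean 31.9 az -7.84 jaw y [0.155 0.988 0.012] F [-2.5  0.6  4.6] T [-0.15  0.47 -0.13] w 0.129
```

```bash
python3 -m creep '[[0,0,0.01,0],[0,0,0.03,0],[0,0,0.06,0],[0,0,0.09,0],[0,0,0.12,0],[0,0,0.12,0],[0,0,0.12,0]]' ;python3 -c "
from h import *; st()
p=robot.read_camera('wrist'); save(p,'w4.png')
q=robot.read_camera('side'); save(q,'s4.png',(200,50,520,290),2.5)"
```

```text
t: 10.78
tcp_pos: [0.5143, -0.2707, 0.1533]
tcp_rot: [179.3, 32.1, 170.7]
ft_force: [-0.1, 0.0, -1.8]
gripper_width: 0.134
t 10.78 q [-42.2   1.5 -38.8  22.3  17.3 -28.8] tcp [ 0.5143 -0.2707  0.1533] lean 32.08 az -8.04 jaw y [0.155 0.988 0.01 ] F [-0.1  0.  -1.8] T [ 0.15  0.74 -0.04] w 0.134
```

View pics/w4.png

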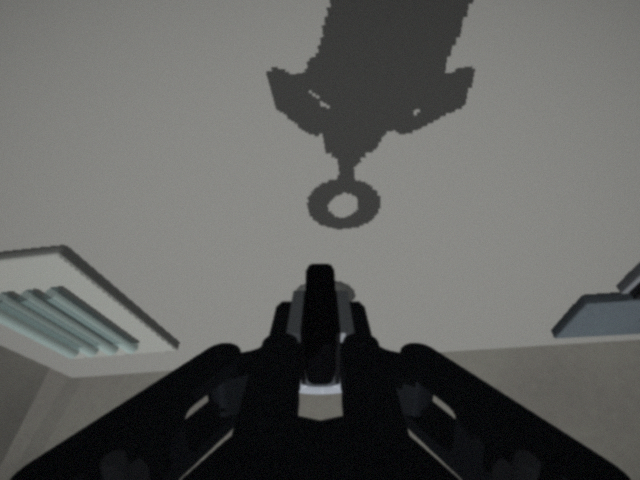

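View pics/s4.png

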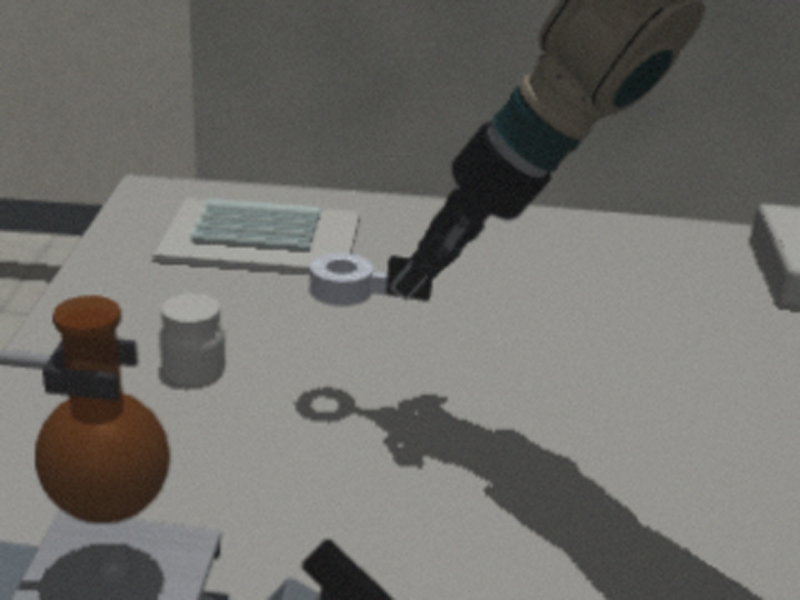

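```bash
python3 -m creep '[[0.015,0.03,0,0.02],[0.035,0.06,0,0.05],[0.055,0.09,0,0.08],[0.075,0.12,0,0.11],[0.095,0.15,0,0.14],[0.11,0.175,0,0.14],[0.118,0.19,0,0.14],[0.118,0.19,0,0.14],[0.118,0.19,0,0.14]]' ;python3 - <<'E'
from h import *; s,M=st()
p=robot.read_camera('wrist'); save(p,'w5.png')
q=robot.read_camera('side'); save(q,'s5.png',(120,80,380,340),2.3)
a=robot.read_camera('scene'); save(a,'a5.png',(220,160,420,310),4)
d=np.radians(-7.9); v=np.array([np.cos(d),np.sin(d)])
# offset in lean-frame
o=np.array([.0673,-.0107]); r=R.from_euler('z',np.degrees(np.arctan2(M[1,2],M[0,2]))+7.84,degrees=True).as_matrix()
c=s['tcp_pos']+r@np.array([.0673,-.0107,-.0313+.026]); print('top ctr',c,proj(q,c),proj(a,c))
E
```

```text
t: 11.63
tcp_pos: [0.6294, -0.0782, 0.1478]
tcp_rot: [179.1, 31.6, 178.7]
ft_force: [-0.0, -0.4, -0.9]
gripper_width: 0.131
t 11.63 q [-16.7   6.1 -34.7  18.8   8.9 -13.3] tcp [ 0.6294 -0.0782  0.1478] lean 31.57 az 0.44 jaw y [0.014 1.    0.013] F [-0.  -0.4 -0.9] T [ 0.02  0.73 -0.02] w 0.131
top ctr [ 0.69756743 -0.07909748  0.1425087 ] [[268.70339175 197.56127264]] [[255.82309644 268.59103939]]
```

View pics/w5.png

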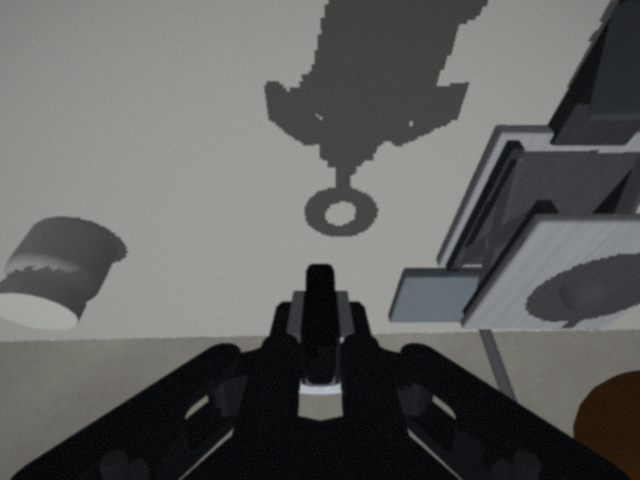

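View pics/s5.png

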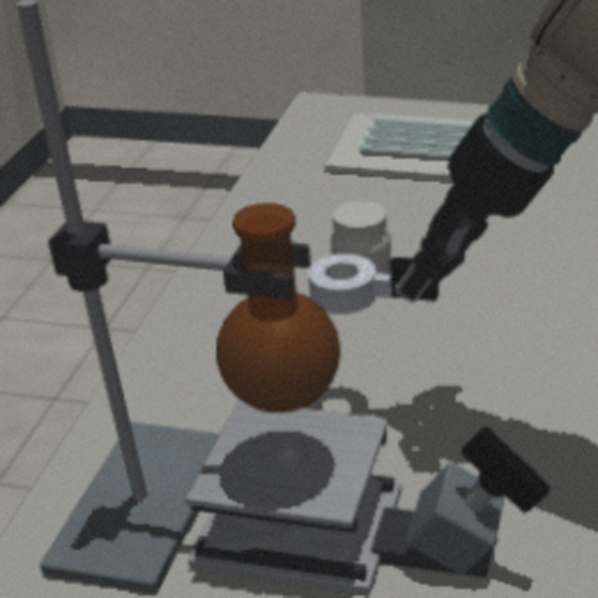

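View pics/a5.png

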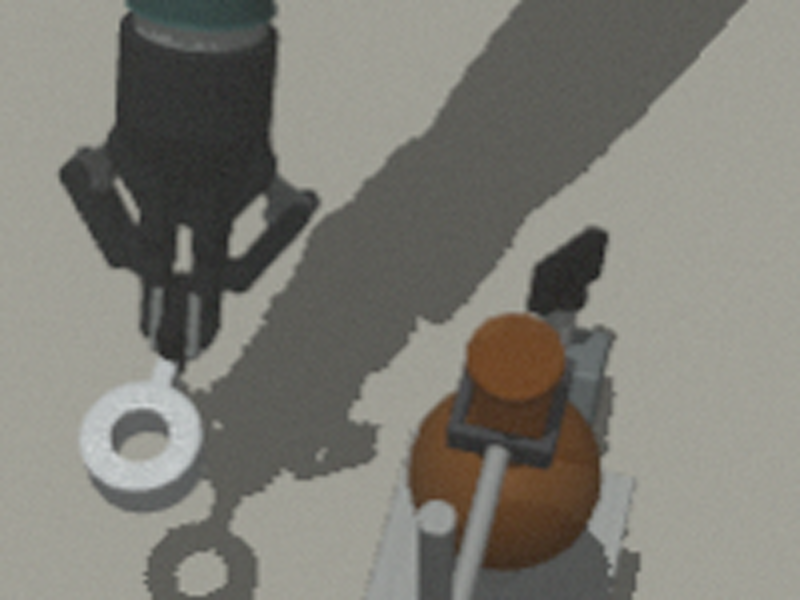

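```bash
python3 - <<'E'
from h import *
st()
q=robot.read_camera('side');p=robot.read_camera('wrist')
for n,i,b,s in(('s6.png',q,(195,245,295,310),7),('w6.png',p,(430,180,640,340),3.7)):
    im=i["frame"][b[1]:b[3],b[0]:b[2],::-1].astype(float)
    im=np.clip((im/255)**.5*255*1.2-30,0,255).astype(np.uint8)
    cv2.imwrite('pics/'+n,cv2.resize(im,None,fx=s,fy=s,interpolation=cv2.INTER_CUBIC))
E
```

```text
t 11.78 q [-16.9   6.  -34.7  18.8   8.9 -13.3] tcp [ 0.6297 -0.0802  0.1493] lean 31.71 az 0.2 jaw y [0.017 1.    0.013] F [ 0.9 -0.5 -0.7] T [-0.05  0.7  -0.06] w 0.129
```

View pics/s6.png

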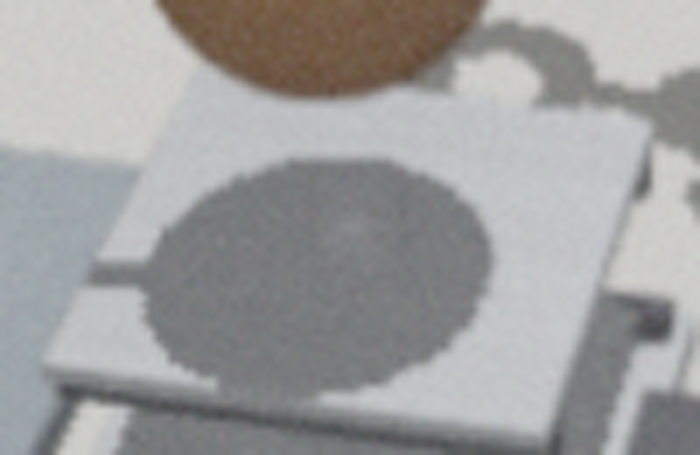

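View pics/w6.png

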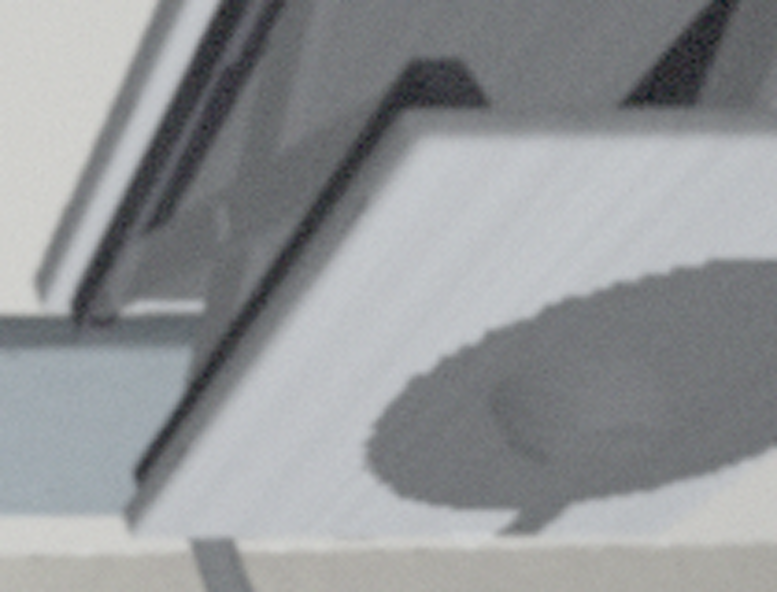

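```bash
python3 - <<'E'
from h import *
from scipy.optimize import least_squares
a=robot.read_camera("scene");q=robot.read_camera('side');p=robot.read_camera('wrist')
C={'nm':(-.065,-.06),'np':(-.065,.06),'fm':(.065,-.06),'fp':(.065,.06)}
sc=lambda x,y:(280+x/2.5-.3,190+y/2.5-.3)
obs=[(a,'np',sc(247,222)),(a,'fp',sc(213,367)),(a,'fm',sc(70,335)),
(q,'nm',(288.3,262.1)),(q,'np',(273.8,307.6)),(q,'fp',(201.7,297.7)),
(p,'nm',(544.7,217.6)),(p,'fm',(466.3,323.))]
def W(v,k,h=0):
    c,s=np.cos(v[3]),np.sin(v[3]); x,y=C[k]; return np.array([v[0]+c*x-s*y,v[1]+s*x+c*y,v[2]])
def res(v,sel=obs): return np.concatenate([(proj(c,W(v,k))[0]-uv) for c,k,uv in sel])
for nm,sel in(('all',obs),('fixed',obs[:6]),('side',obs[3:6]),('side+wrist',obs[3:])):
    f=least_squares(res,[.7,.1,.08,0],args=(sel,),loss='soft_l1'); print(nm,np.round(f.x,4),np.round(res(f.x,sel).reshape(-1,2),1).tolist())
v=least_squares(res,[.7,.1,.08,0],args=(obs,),loss='soft_l1').x
top=[v[0],v[1],v[2]+.014]; print('spigot top px',proj(q,top),proj(p,top))
# flask: fit bottom from side outline
m=robot.silhouettes(q,'flask')
if m:
    g=m[0]['pixels'].astype(np.uint8); cv2.imwrite('pics/m.png',g*255)
E
python3 - <<'E'
from h import *
from scipy.optimize import least_squares
# ball sphere from side picture: color segmentation
q=robot.read_camera('side');a=robot.read_camera('scene')
def amber(p,b):
    im=p['frame'].astype(int); m=((im[:,:,0]>1.6*im[:,:,2])&(im[:,:,0]-im[:,:,2]>20)); k=np.zeros_like(m); k[b[1]:b[3],b[0]:b[2]]=m[b[1]:b[3],b[0]:b[2]]; return k
kq=amber(q,(200,205,290,265)); ys,xs=np.nonzero(kq); print('side ball',xs.min(),xs.max(),ys.max())
ka=amber(a,(310,225,385,320)); ys2,xs2=np.nonzero(ka); print('scene',xs2.min(),xs2.max(),ys2.min(),ys2.max())
th=np.linspace(0,2*np.pi,400)
def ext(p,c,r=.045):
    K,d,M,t=cam(p); w=c-t; D=np.linalg.norm(w); n=w/D; u=np.cross(n,[0,0,1]);u/=np.linalg.norm(u); v=np.cross(n,u)
    cc=t+w*(1-(r/D)**2); rr=r*np.sqrt(1-(r/D)**2)
    return proj(p,cc+rr*(np.cos(th)[:,None]*u+np.sin(th)[:,None]*v))
def res(c):
    e=ext(q,c);f=ext(a,c)
    return [e[:,0].min()-xs.min(),e[:,0].max()-xs.max()-1,e[:,1].max()-ys.max()-1,f[:,0].min()-xs2.min(),f[:,0].max()-xs2.max()-1,f[:,1].max()-ys2.max()-1]
f=least_squares(res,[.7,.1,.18]); print('ball c',f.x,'bottom',f.x[2]-.045,np.round(res(f.x),1))
E
```

```text
all [ 0.7001  0.1009  0.0829 -0.0094] [[0.3, 0.1], [2.1, 0.3], [-0.2, -0.1], [-0.3, -1.2], [-0.5, -1.4], [-1.5, -1.0], [-0.3, -3.3], [0.5, 0.3]]
fixed [ 0.699   0.0997  0.0791 -0.0121] [[-0.3, 0.4], [1.4, 0.3], [-0.6, -0.2], [0.5, 0.0], [0.3, -0.2], [-0.4, 0.1]]
side [ 0.7008  0.0955  0.0747 -0.011 ] [[0.1, 0.2], [0.0, -0.3], [-0.1, 0.1]]
side+wrist [ 0.7005  0.1014  0.0826 -0.0072] [[-0.6, -1.0], [-0.6, -1.1], [-1.7, -0.7], [-0.2, -3.0], [1.0, 0.2]]
spigot top px [[245.34036503 272.23833996]] [[595.95185632 296.97454797]]
side ball 215 266 257
scene 323 369 239 301
ball c [0.69920607 0.10079984 0.18847501] bottom 0.14347501126777412 [-1.3  1.3  0.2 -1.2  0.9 -0.1]
```

```bash
python3 -m creep '[[0.001,0.01,-0.01,0],[0.002,0.03,-0.015,0],[0.002,0.06,-0.015,0],[0.002,0.09,-0.015,0],[0.002,0.11,-0.015,0],[0.002,0.12,-0.015,0],[0.002,0.12,-0.015,0]]' ;python3 - <<'E'
from h import *; st()
q=robot.read_camera('side'); save(q,'s7.png',(180,140,380,340),3)
a=robot.read_camera('scene'); save(a,'a7.png',(260,170,420,330),3.5)
E
```

```text
t: 12.77
tcp_pos: [0.633, 0.0423, 0.1362]
tcp_rot: [179.2, 31.9, 178.8]
ft_force: [0.0, -0.8, -1.5]
gripper_width: 0.132
t 12.77 q [ -2.7   6.8 -36.   15.3   1.7  -1.3] tcp [0.633  0.0423 0.1362] lean 31.89 az 0.42 jaw y [0.013 1.    0.013] F [ 0.  -0.8 -1.5] T [-0.02  0.72 -0.01] w 0.132
```

View pics/s7.png

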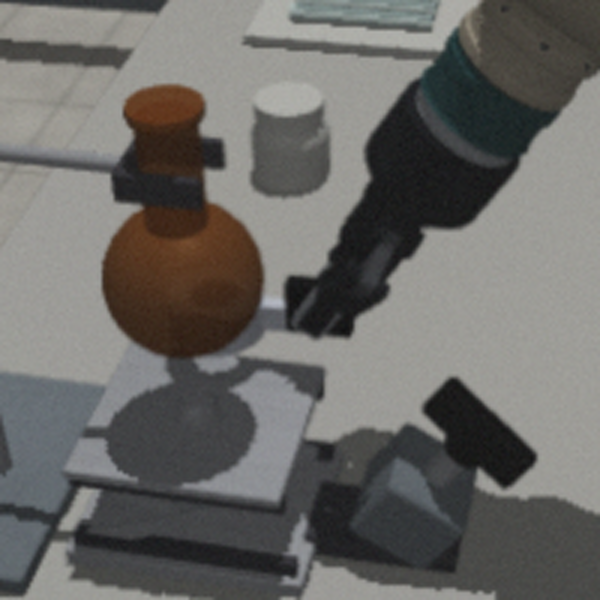

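View pics/a7.png

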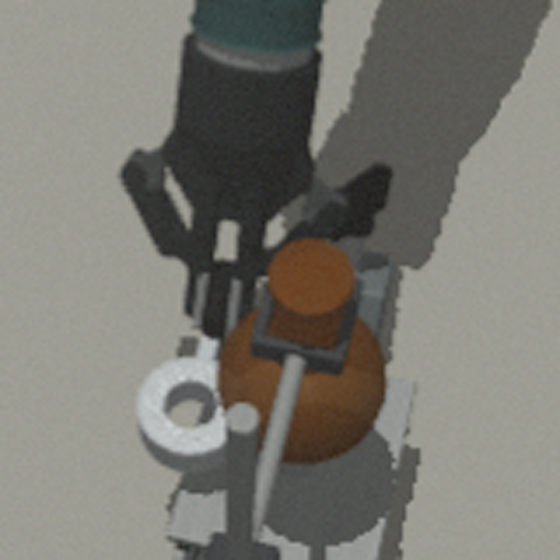

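```bash
python3 -m creep '[[0,0.02,-0.002,0],[-0.001,0.04,-0.002,0],[-0.0015,0.055,-0.002,0],[-0.0015,0.059,-0.002,0],[-0.0015,0.059,-0.002,0],[-0.0015,0.059,-0.002,0]]' ;python3 - <<'E'
from h import *; st()
q=robot.read_camera('side'); save(q,'s8.png',(200,180,380,330),4)
s,M=st()
az=np.arctan2(M[1,2],M[0,2])+np.radians(7.84); r=R.from_euler('z',az).as_matrix()
print('ctr bottom',s['tcp_pos']+r@np.array([.0673,-.0107,-.0313]))
E
```

```text
t: 13.37
tcp_pos: [0.6319, 0.0982, 0.1342]
tcp_rot: [179.2, 31.9, 178.6]
ft_force: [-0.6, 0.7, -1.4]
gripper_width: 0.138
t 13.37 q [  3.9   7.6 -35.3  15.2  -2.    4.5] tcp [0.6319 0.0982 0.1342] lean 31.89 az 0.08 jaw y [0.017 1.    0.012] F [-0.6  0.7 -1.4] T [ 0.    0.69 -0.01] w 0.138
t 13.42 q [  3.9   7.6 -35.3  15.2  -2.    4.5] tcp [0.6319 0.098  0.1342] lean 31.89 az 0.07 jaw y [0.017 1.    0.012] F [-0.8 -0.7 -1.3] T [0.01 0.74 0.03] w 0.131
ctr bottom [0.7000302  0.09670055 0.10285742]
```

View pics/s8.png

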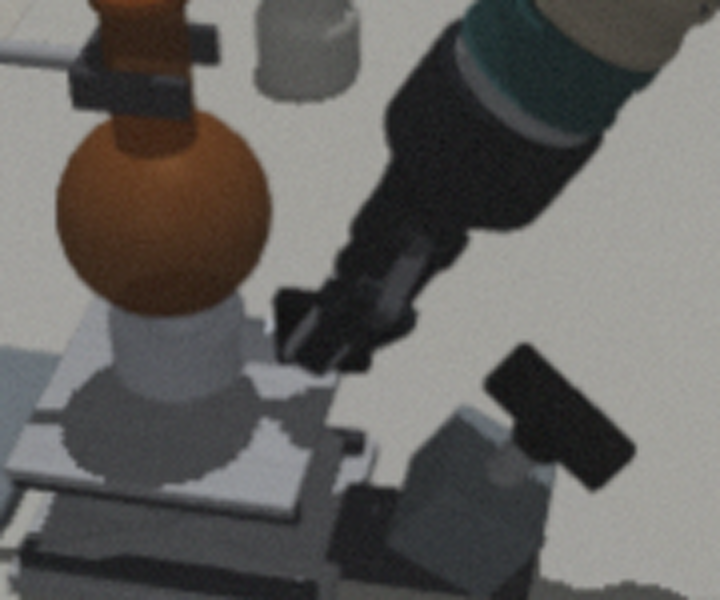

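```bash
python3 -m creep '[[0,0.0035,0,0],[0,0.0035,-0.004,0],[0,0.0035,-0.008,0],[0,0.0035,-0.01,0],[0,0.0035,-0.01,0]]' ;python3 - <<'E'
from h import *; s,M=st()
az=np.arctan2(M[1,2],M[0,2])+np.radians(7.84); r=R.from_euler('z',az).as_matrix()
print('ctr bottom',s['tcp_pos']+r@np.array([.0673,-.0107,-.0313]))
E
```

```text
t: 13.83
tcp_pos: [0.6308, 0.1025, 0.1227]
tcp_rot: [179.2, 31.7, 178.7]
ft_force: [-0.4, -0.1, -1.9]
gripper_width: 0.13
t 13.83 q [  4.4   8.6 -35.9  13.8  -2.2   4.9] tcp [0.6308 0.1025 0.1227] lean 31.75 az 0.17 jaw y [0.016 1.    0.012] F [-0.4 -0.1 -1.9] T [0.03 0.77 0.01] w 0.13
ctr bottom [0.69888638 0.10131333 0.09143205]
```

```bash
python3 -m creep '[[0,0,-0.002,0],[0,0,-0.004,0],[0,0,-0.004,0]]' ; python3 -m creep '[[0,0,-0.002,0],[0,0,-0.003,0],[0,0,-0.003,0]]'
```

```text
t: 14.08
tcp_pos: [0.6314, 0.1028, 0.1195]
tcp_rot: [179.2, 31.8, 178.7]
ft_force: [-0.0, -0.3, -1.3]
gripper_width: 0.135
t: 14.33
tcp_pos: [0.6314, 0.1028, 0.1167]
tcp_rot: [179.2, 31.8, 178.7]
ft_force: [0.6, -0.2, -1.3]
gripper_width: 0.132
```

```bash
python3 -m creep '[[0,0,-0.002,0],[0,0,-0.003,0],[0,0,-0.003,0]]' ; python3 - <<'E'
from h import *; s,M=st()
q=robot.read_camera('side'); save(q,'s9.png',(200,180,380,330),4)
E
```

```text
t: 14.58
tcp_pos: [0.6318, 0.1028, 0.1142]
tcp_rot: [179.2, 31.9, 178.7]
ft_force: [-0.2, 0.9, -1.3]
gripper_width: 0.129
t 14.58 q [  4.4   9.4 -36.3  12.4  -2.2   4.9] tcp [0.6318 0.1028 0.1142] lean 31.91 az 0.21 jaw y [0.016 1.    0.012] F [-0.2  0.9 -1.3] T [-0.02  0.64 -0.01] w 0.129
```

View pics/s9.png

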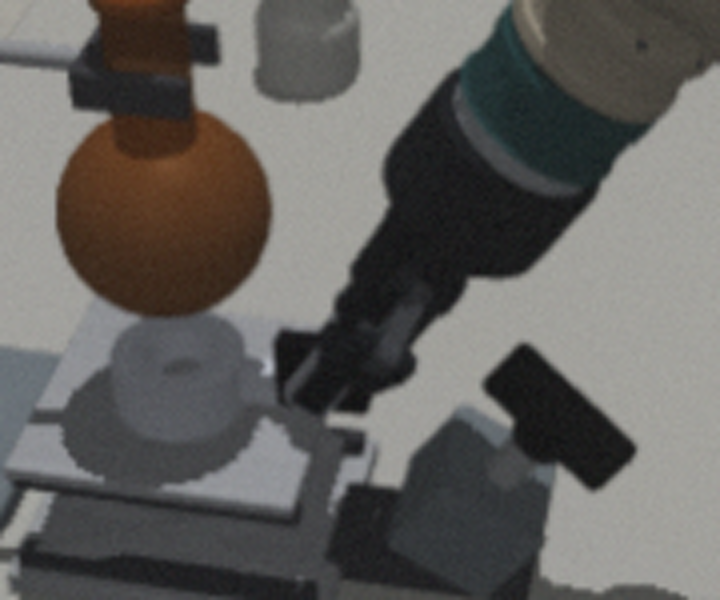

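```bash
python3 -m creep '[[0,0,-0.0015,0],[0,0,-0.002,0],[0,0,-0.002,0]]' ;  python3 -m creep '[[0,0,-0.0015,0],[0,0,-0.0015,0]]'
```

```text
t: 14.88
tcp_pos: [0.632, 0.1028, 0.1127]
tcp_rot: [179.2, 31.9, 178.7]
ft_force: [-3.8, -0.0, 4.3]
gripper_width: 0.134
t: 15.05
tcp_pos: [0.632, 0.1028, 0.1111]
tcp_rot: [179.2, 31.9, 178.7]
ft_force: [-3.5, -0.0, 4.2]
gripper_width: 0.139
```

```bash
python3 -m creep '[[-0.0015,0,0,0],[-0.0015,0,-0.001,0],[-0.0015,0,-0.001,0]]' ;  python3 - <<'E'
from h import *; s,M=st()
q=robot.read_camera('side'); save(q,'s10.png',(200,230,300,310),7)
E
```

```text
t: 15.3
tcp_pos: [0.6308, 0.1029, 0.1102]
tcp_rot: [179.2, 32.0, 178.7]
ft_force: [-1.3, 0.2, 3.3]
gripper_width: 0.128
t 15.3 q [  4.4   9.7 -36.7  11.7  -2.2   4.9] tcp [0.6308 0.1029 0.1102] lean 31.98 az 0.23 jaw y [0.016 1.    0.012] F [-1.3  0.2  3.3] T [-0.06  0.23 -0.02] w 0.128
```

View pics/s10.png

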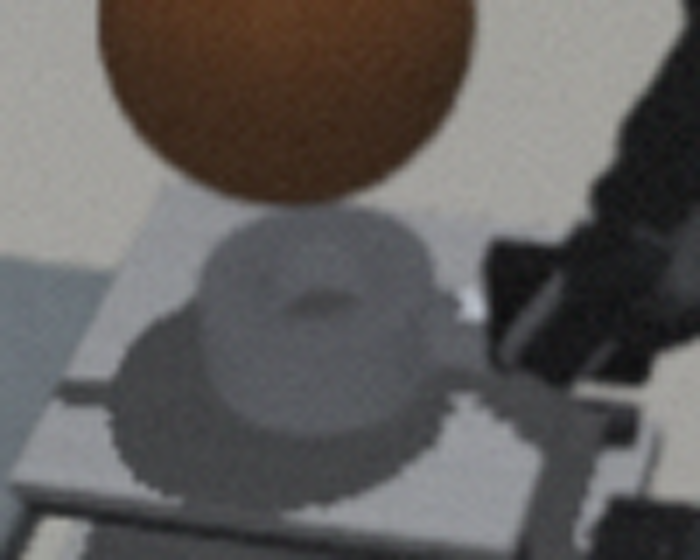

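```bash
python3 -m creep '[[0,0,0,0],[0,0,0,0],[0,0,0,0],[0,0,0,0],[0,0,0,0]]' 0.6 ;  python3 - <<'E'
from h import *; s,M=st()
q=robot.read_camera('side'); save(q,'s11.png',(200,230,300,310),7)
q=robot.read_camera('wrist'); save(q,'w11.png')
E
```

```text
t: 15.77
tcp_pos: [0.6298, 0.1028, 0.1091]
tcp_rot: [179.2, 31.8, 178.7]
ft_force: [-0.8, -0.4, 0.3]
gripper_width: 0.399
t 15.77 q [  4.4   9.7 -36.8  11.8  -2.2   4.9] tcp [0.6298 0.1028 0.1091] lean 31.83 az 0.22 jaw y [0.016 1.    0.012] F [-0.8 -0.4  0.3] T [-0.03  0.49 -0.02] w 0.399
```

View pics/s11.png

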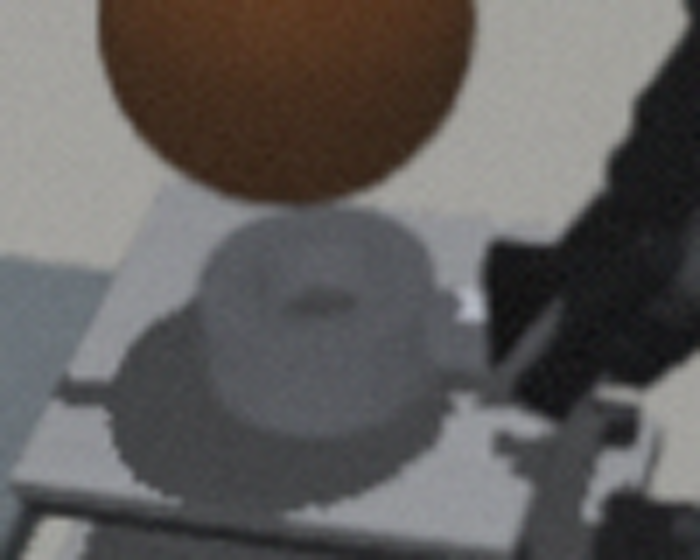

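View pics/w11.png

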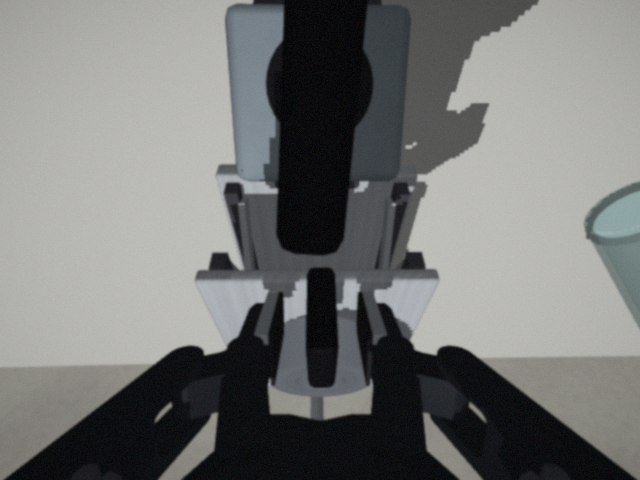

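```bash
python3 -m creep '[[-0.005,0,0.008,0],[-0.014,0,0.022,0],[-0.027,0,0.043,0],[-0.043,0,0.069,0],[-0.06,0,0.096,0],[-0.078,0,0.125,0],[-0.095,0,0.15,0],[-0.095,0,0.15,0],[-0.095,0,0.15,0]]' 0.3;  python3 - <<'E'
from h import *; s,M=st()
q=robot.read_camera('side'); save(q,'s12.png',(200,180,380,330),4)
p=robot.read_camera('wrist'); save(p,'w12.png')
print(robot.search_frame(p,'knob_grip')[:2])
E
```

```text
t: 16.62
tcp_pos: [0.5356, 0.1031, 0.2631]
tcp_rot: [179.1, 32.2, 178.7]
ft_force: [-0.3, -0.2, -1.1]
gripper_width: 0.703
t 16.62 q [  5.5 -11.2 -35.7  33.4  -2.8   5.8] tcp [0.5356 0.1031 0.2631] lean 32.22 az 0.28 jaw y [0.015 1.    0.013] F [-0.3 -0.2 -1.1] T [-0.02  0.52  0.02] w 0.703
[{'at': [0.5243, 0.103, 0.1064], 'score': 0.58}]
```

View pics/s12.png

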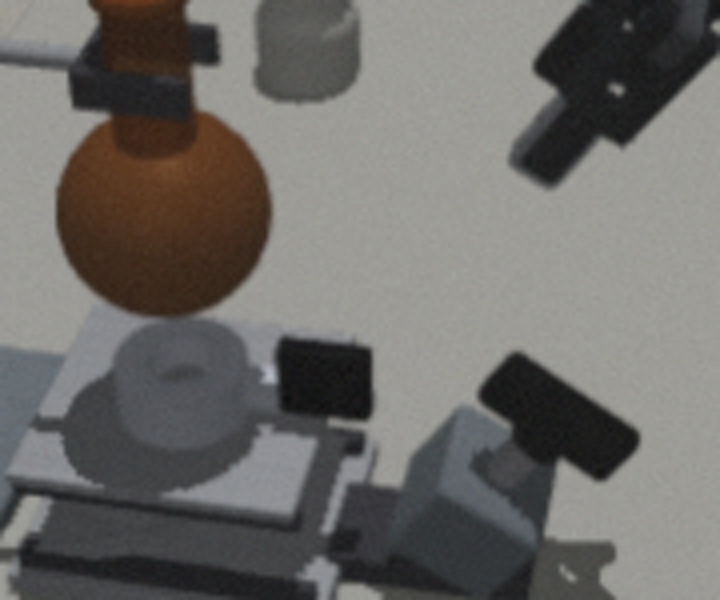

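View pics/w12.png

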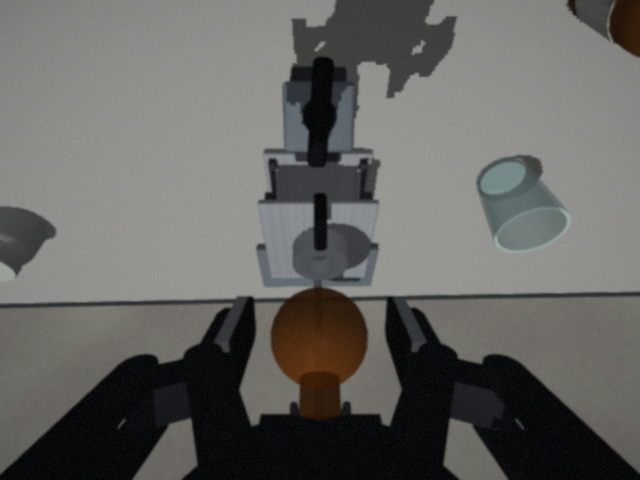

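```bash
cat >> h.py <<'E'
Kc=np.array([.5295,.102,.1035]); KZ=np.array([-np.sin(np.radians(32)),0,np.cos(np.radians(32))]); KS=np.array([np.cos(np.radians(32)),0,np.sin(np.radians(32))]); KT=np.array([0,1.,0])
def wing(th,c=Kc,zz=(.015,-.015)):
    u=np.cos(th)*KS+np.sin(th)*KT; n=-np.sin(th)*KS+np.cos(th)*KT
    return np.array([c+a*.035*u+b*.007*n+z*KZ for z in zz for a,b in((1,1),(1,-1),(-1,-1),(-1,1))])
def blackmask(p,box):
    im=p['frame'].max(2).astype(float); m=np.zeros(im.shape,bool); x0,y0,x1,y1=box; m[y0:y1,x0:x1]=im[y0:y1,x0:x1]<45; return m
def drawwing(p,th,name,box,s,c=Kc):
    x0,y0,x1,y1=box; im=p['frame'][y0:y1,x0:x1,::-1]; im=cv2.resize(np.clip((im/255.)**.6*255,0,255).astype(np.uint8),None,fx=s,fy=s,interpolation=cv2.INTER_CUBIC)
    uv=((proj(p,wing(th,c))-[x0,y0]+.5)*s).astype(int)
    for k in(0,4): cv2.polylines(im,[uv[k:k+4]],True,(0,255,0) if k==0 else (0,0,255),1)
    cv2.imwrite('pics/'+name,im)
E
python3 - <<'E'
from h import *
p=robot.read_camera('wrist');q=robot.read_camera('side')
print(robot.observe()['tcp_pos'])
drawwing(p,np.radians(-4),'w13.png',(260,30,380,190),3.7)
drawwing(q,np.radians(-4),'s13.png',(300,250,380,330),6)
a=robot.read_camera('scene'); drawwing(a,np.radians(-4),'a13.png',(330,200,390,260),8)
E
```

```text
[0.53446395 0.10263758 0.25764361]
```

View pics/w13.png

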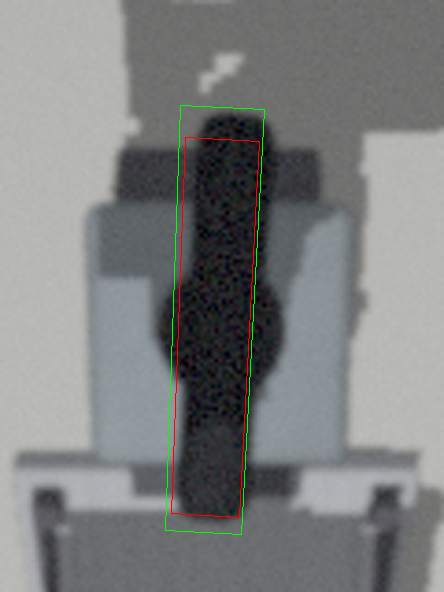

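View pics/s13.png

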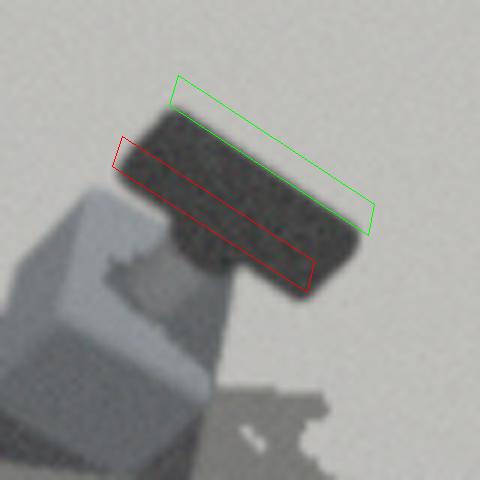

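View pics/a13.png

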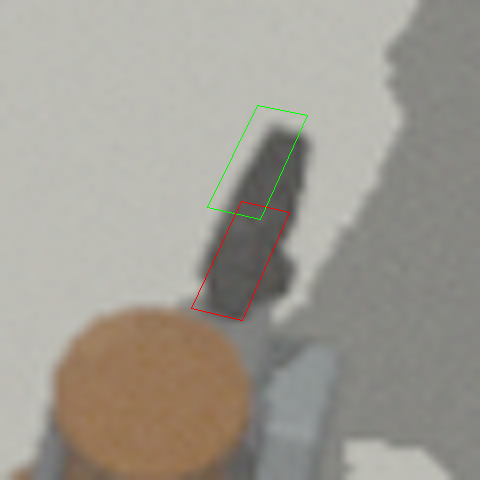

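```bash
cat >> h.py <<'E'
def fitwing(views,c0,th0,free=True):
    from scipy.optimize import minimize
    ms=[(p,blackmask(p,b).astype(np.uint8),b) for p,b in views]
    def cost(v):
        c=np.array(v[:3]);J=0
        for p,m,b in ms:
            S=4;h=cv2.convexHull(((proj(p,wing(v[3],c))-[b[0],b[1]]+.5)*S).astype(np.int32))
            k=np.zeros(((b[3]-b[1])*S,(b[2]-b[0])*S),np.uint8); cv2.fillConvexPoly(k,h,1)
            k=cv2.resize(k.astype(np.float32),None,fx=1/S,fy=1/S,interpolation=cv2.INTER_AREA); mm=m[b[1]:b[3],b[0]:b[2]]
            J+=np.abs(k-mm).sum()/mm.sum()
        return J
    s=np.array([[0,0,0,0],[.004,0,0,0],[0,.004,0,0],[0,0,.004,0],[0,0,0,.15]])
    best=None
    for t in(th0-.15,th0,th0+.15):
        r=minimize(cost,np.r_[c0,t],method='Nelder-Mead',options=dict(initial_simplex=np.r_[c0,t]+s,xatol=1e-4,fatol=1e-3,maxiter=250))
        if best is None or r.fun<best.fun: best=r
    return best
E
python3 - <<'E'
from h import *
p=robot.read_camera('wrist');q=robot.read_camera('side');a=robot.read_camera('scene')
for nm,v in(('all',[(p,(295,55,345,172)),(q,(315,262,362,302)),(a,(352,212,370,245))]),('qa',[(q,(315,262,362,302)),(a,(352,212,370,245))]),('w',[(p,(295,55,345,172)),(q,(315,262,362,302))])):
    r=fitwing(v,[.529,.103,.099],-.05); print(nm,np.round(r.x,4),r.fun)
    if nm=='all':
        c=r.x[:3]; drawwing(p,r.x[3],'w14.png',(260,30,380,190),3.7,c); drawwing(q,r.x[3],'s14.png',(300,250,380,330),6,c)
E
```

```text
all [0.5318 0.1063 0.0964 0.0378] 2.5608641043249936
qa [0.5308 0.1073 0.0966 0.0391] 2.096720297029703
w [ 0.5343  0.1042  0.0947 -0.0885] 0.5829646328780789
```

View pics/w14.png

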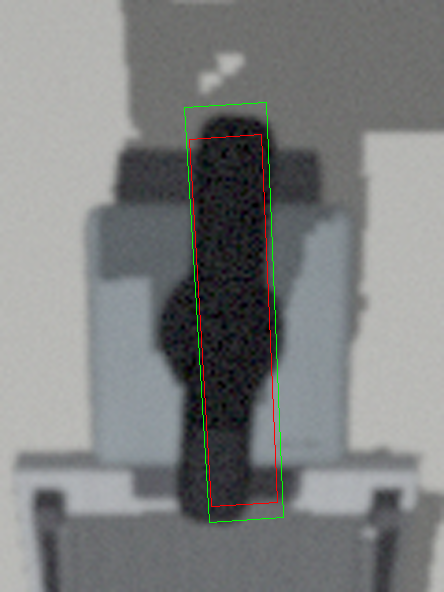

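View pics/s14.png

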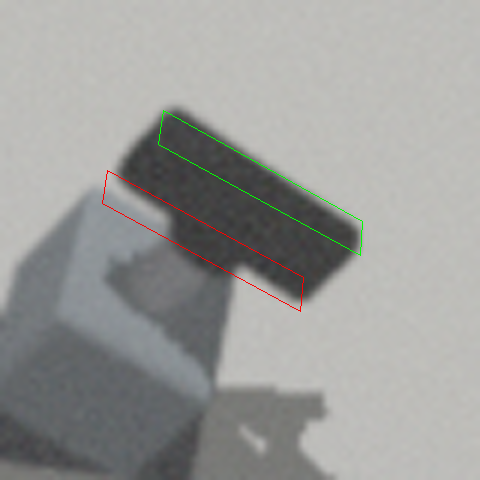

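```bash
python3 -m creep '[[-0.005,0.013,-0.02,0],[-0.01,0.026,-0.045,0],[-0.013,0.026,-0.072,0],[-0.003,0.026,-0.088,0],[0.009,0.026,-0.107,0],[0.022,0.026,-0.128,0],[0.022,0.026,-0.128,0],[0.022,0.026,-0.128,0]]' 1 40;  python3 - <<'E'
from h import *; s,M=st()
q=robot.read_camera('side'); save(q,'s15.png',(250,210,400,330),5)
p=robot.read_camera('wrist'); save(p,'w15.png')
a=robot.read_camera('scene'); save(a,'a15.png',(310,170,420,260),6)
E
```

```text
t: 17.73
tcp_pos: [0.5562, 0.1286, 0.1295]
tcp_rot: [179.2, 31.6, 178.7]
ft_force: [-0.8, 0.1, 0.5]
gripper_width: 0.001
t 17.73 q [  8.6   1.6 -42.7  14.4  -4.4   8.5] tcp [0.5562 0.1286 0.1295] lean 31.64 az 0.14 jaw y [0.016 1.    0.011] F [-0.8  0.1  0.5] T [0.   0.52 0.03] w 0.001
```

View pics/s15.png

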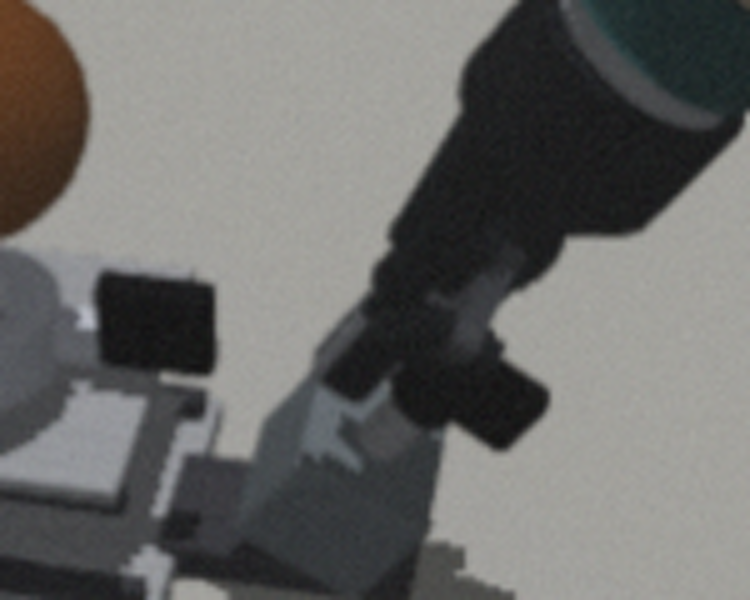

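View pics/w15.png

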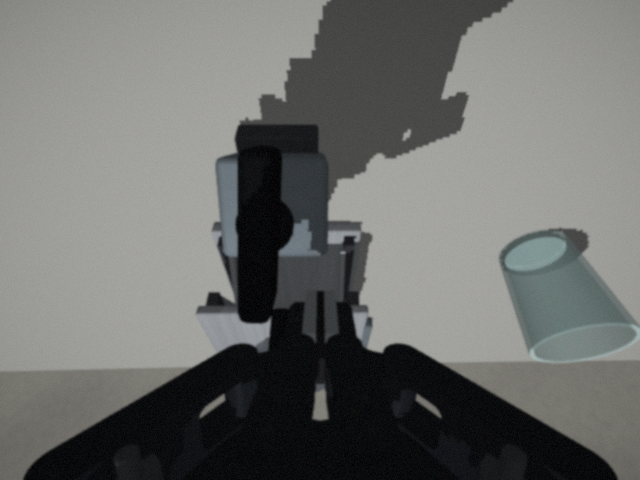

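View pics/a15.png

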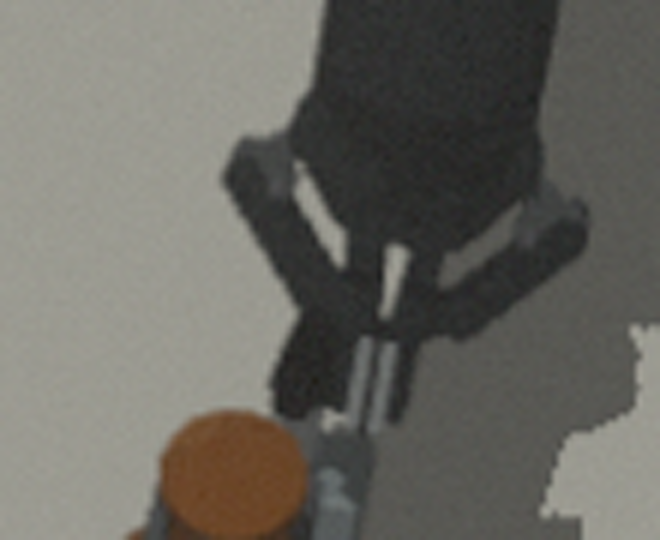

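```bash
cat >> h.py <<'E'
Kw=np.array([.531,.103,.0965])
def poke(th,r=.022,zt=.014,corner=(-.011,-.0145)):
    u=np.array([np.cos(th),np.sin(th)]); n=np.array([np.sin(th),-np.cos(th)])
    c=r*u-.007*n-np.array(corner)
    return Kw+c[0]*KS+c[1]*KT+zt*KZ
E
python3 - <<'E'
from h import *
s,M=st(); t0=np.array([.5562,.129,.1292])
for d in(-5,-15,-25,-35,-45,-55,-65,-75,-85): print(d,np.round(poke(np.radians(d)),4),np.round(poke(np.radians(d))-t0,4))
E
```

```text
t 17.88 q [  8.6   1.4 -42.6  14.4  -4.4   8.5] tcp [0.5576 0.1289 0.1328] lean 31.97 az 0.24 jaw y [0.016 1.    0.012] F [-0.2 -0.8 -0.5] T [ 0.01  0.46 -0.05] w -0.006
-5 [0.552  0.1226 0.1261] [-0.0042 -0.0064 -0.0031]
-15 [0.5525 0.1186 0.1264] [-0.0037 -0.0104 -0.0028]
-25 [0.5523 0.1145 0.1263] [-0.0039 -0.0145 -0.0029]
-35 [0.5516 0.1106 0.1259] [-0.0046 -0.0184 -0.0033]
-45 [0.5503 0.1069 0.1251] [-0.0059 -0.0221 -0.0041]
-55 [0.5485 0.1035 0.1239] [-0.0077 -0.0255 -0.0053]
-65 [0.5462 0.1005 0.1225] [-0.01   -0.0285 -0.0067]
-75 [0.5435 0.0981 0.1208] [-0.0127 -0.0309 -0.0084]
-85 [0.5404 0.0962 0.1189] [-0.0158 -0.0328 -0.0103]
```

```bash
python3 -m creep '[[-0.005,0,-0.003,0],[-0.005,-0.005,-0.003,0],[-0.005,-0.01,-0.003,0],[-0.005,-0.014,-0.004,0],[-0.006,-0.018,-0.004,0],[-0.007,-0.022,-0.005,0],[-0.007,-0.022,-0.005,0]]';  python3 - <<'E'
from h import *; s,M=st()
q=robot.read_camera('side'); save(q,'s16.png',(200,200,380,330),4)
p=robot.read_camera('wrist'); save(p,'w16.png')
E
```

```text
t: 18.47
tcp_pos: [0.5509, 0.1084, 0.1282]
tcp_rot: [178.8, 32.0, 178.7]
ft_force: [-2.5, 6.7, 1.8]
gripper_width: 0.002
t 18.47 q [  5.8   0.5 -44.3  13.3  -2.6   6. ] tcp [0.5509 0.1084 0.1282] lean 32.06 az 0.86 jaw y [0.012 1.    0.017] F [-2.5  6.7  1.8] T [1.08 0.5  0.64] w 0.002
```

View pics/s16.png

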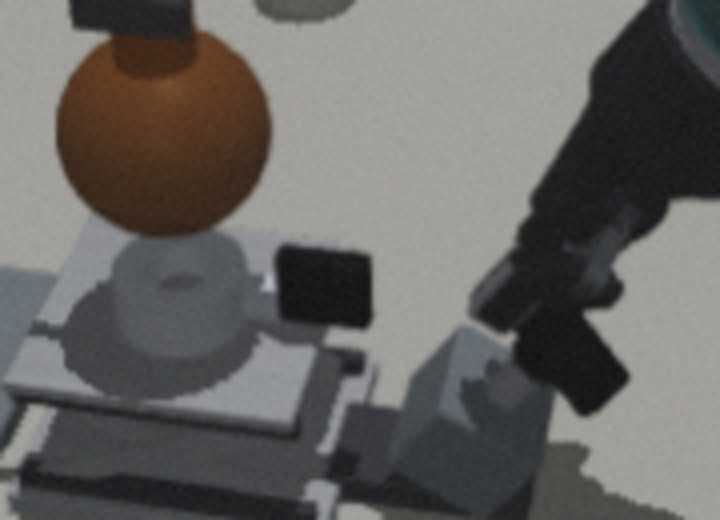

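View pics/w16.png

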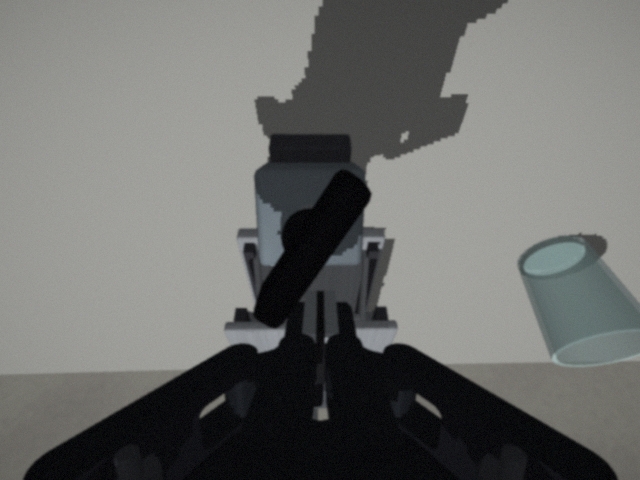

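```bash
python3 - <<'E'
from h import *
t0=poke(np.radians(-45))
print('A',[(d,np.round((poke(np.radians(d))-t0)*1e3,1).tolist()) for d in(-55,-65,-75)])
print('B',[(d,np.round((poke(np.radians(d),corner=(-.011,.0145))-t0)*1e3,1).tolist()) for d in(-75,-85,-95,-105,-115,-125,-135,-145,-155,-165,-175)])
E
```

```text
A [(-55, [-1.8, -3.4, -1.1]), (-65, [-4.1, -6.4, -2.6]), (-75, [-6.8, -8.8, -4.3])]
B [(-75, [-6.8, -37.8, -4.3]), (-85, [-9.9, -39.7, -6.2]), (-95, [-13.1, -40.9, -8.2]), (-105, [-16.5, -41.5, -10.3]), (-115, [-19.9, -41.3, -12.4]), (-125, [-23.2, -40.4, -14.5]), (-135, [-26.4, -38.9, -16.5]), (-145, [-29.3, -36.7, -18.3]), (-155, [-31.8, -34.0, -19.9]), (-165, [-33.9, -30.8, -21.2]), (-175, [-35.5, -27.3, -22.2])]
```

```bash
python3 -m creep '[[-0.002,-0.004,-0.001,0],[-0.005,-0.008,-0.003,0],[-0.008,-0.011,-0.005,0],[-0.008,-0.02,-0.005,0],[-0.008,-0.03,-0.005,0],[-0.008,-0.038,-0.005,0],[-0.011,-0.04,-0.007,0],[-0.014,-0.041,-0.009,0],[-0.014,-0.041,-0.009,0]]';  python3 - <<'E'
from h import *; s,M=st()
q=robot.read_camera('side'); save(q,'s17.png',(200,200,380,330),4)
p=robot.read_camera('wrist'); save(p,'w17.png')
E
```

```text
t: 19.32
tcp_pos: [0.5383, 0.0648, 0.1201]
tcp_rot: [179.3, 32.2, 178.6]
ft_force: [3.0, -1.2, 5.9]
gripper_width: 0.0
t 19.32 q [  0.1  -1.  -47.2  11.6  -0.    1.2] tcp [0.5383 0.0648 0.1201] lean 32.24 az -0.04 jaw y [0.018 1.    0.011] F [ 3.  -1.2  5.9] T [-0.09 -0.57 -0.06] w 0.0
```

View pics/s17.png

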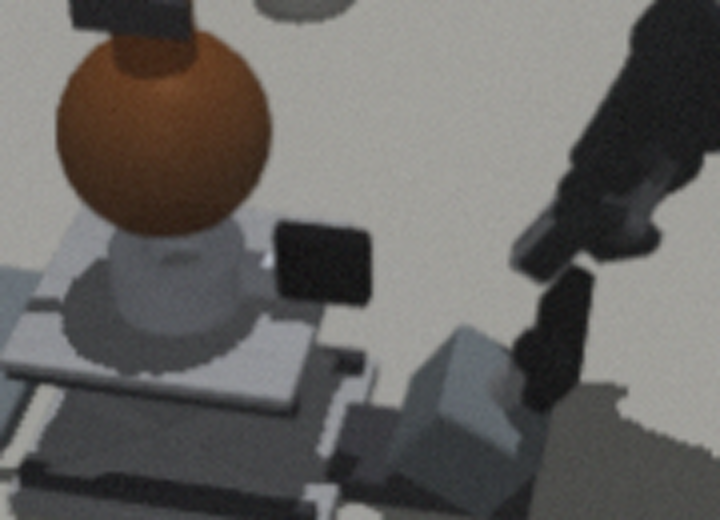

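View pics/w17.png

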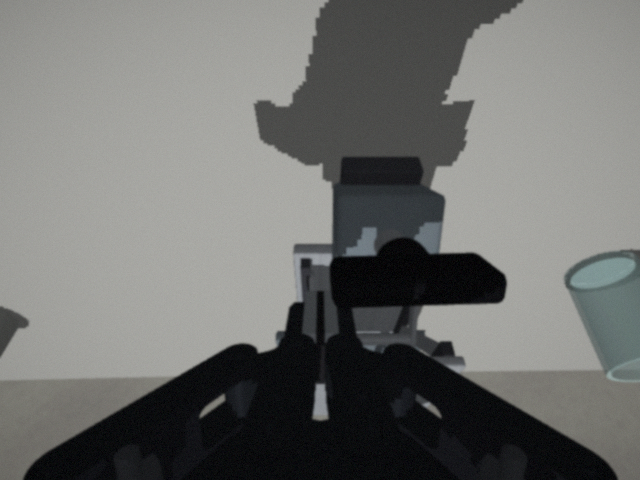

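```bash
python3 -m creep '[[-0.003,0.001,-0.002,0],[-0.006,0.002,-0.0035,0],[-0.009,0.002,-0.0055,0],[-0.012,0.003,-0.0075,0],[-0.013,0.004,-0.008,0],[-0.013,0.004,-0.008,0]]';  python3 - <<'E'
from h import *; s,M=st()
q=robot.read_camera('side'); save(q,'s18.png',(200,200,380,330),4)
p=robot.read_camera('wrist'); save(p,'w18.png')
E
```

```text
t: 19.92
tcp_pos: [0.5242, 0.0669, 0.1109]
tcp_rot: [179.6, 32.1, 178.6]
ft_force: [2.4, -7.3, 4.0]
gripper_width: -0.0
t 19.92 q [  0.6  -1.4 -49.   10.3  -0.7   1.7] tcp [0.5242 0.0669 0.1109] lean 32.08 az -0.7 jaw y [0.021 1.    0.006] F [ 2.4 -7.3  4. ] T [-1.05 -0.34 -0.58] w -0.0
```

View pics/s18.png

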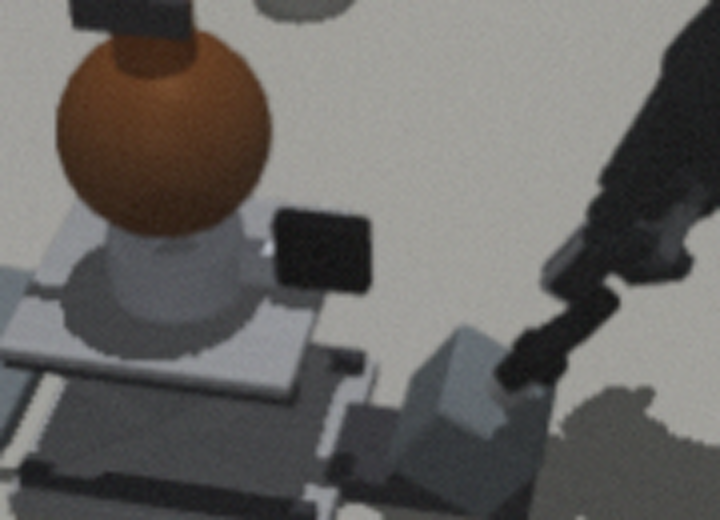

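View pics/w18.png

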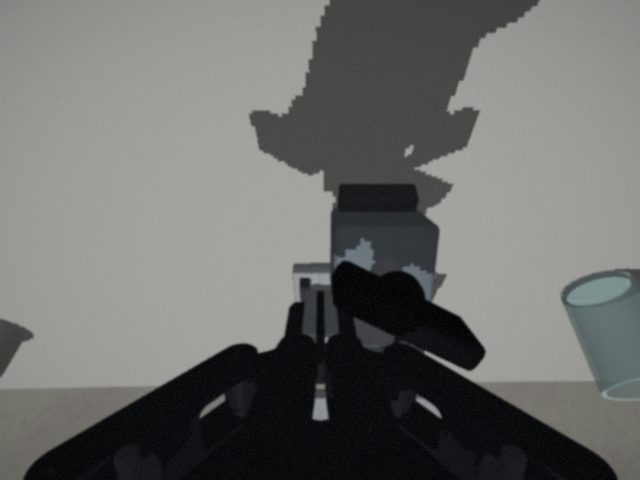

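```bash
python3 -c "
from h import *
q=robot.read_camera('side'); np.save('ref.npy',q['frame']); a=robot.read_camera('scene'); np.save('refa.npy',a['frame'])"
cat >> h.py <<'E'
def flask():
    out=[]
    for n,f,b in(('side','ref.npy',(205,165,262,235)),('scene','refa.npy',(325,240,372,275))):
        ref=np.load(f);fr=robot.read_camera(n); x0,y0,x1,y1=b
        g=lambda i:cv2.cvtColor(i,cv2.COLOR_RGB2GRAY).astype(np.float32)[y0:y1,x0:x1]
        (dx,dy),resp=cv2.phaseCorrelate(g(ref),g(fr['frame']),cv2.createHanningWindow((x1-x0,y1-y0),cv2.CV_32F))
        W=np.eye(2,3,dtype=np.float32)
        try: c,W=cv2.findTransformECC(g(ref),g(fr['frame']),W,cv2.MOTION_TRANSLATION)
        except cv2.error: pass
        X=np.array([.699,.101,.2]); J=proj(fr,X+[0,0,.005])-proj(fr,X)
        out.append((n,'phase',round(dx,2),round(dy,2),'ecc',np.round(W[:,2],2),'5mm up =',np.round(J[0],2)))
        if n=='side': P=fr
    for o in out: print(o)
    return P
E
python3 -m creep '[[-0.002,0.001,-0.001,0],[-0.004,0.003,-0.0025,0],[-0.006,0.005,-0.0035,0],[-0.006,0.005,-0.0035,0],[-0.006,0.005,-0.0035,0]]';  python3 - <<'E'
from h import *; s,M=st()
q=flask(); save(q,'s19.png',(200,200,380,330),4)
p=robot.read_camera('wrist'); save(p,'w19.png')
E
```

```text
t: 20.53
tcp_pos: [0.5172, 0.0709, 0.1064]
tcp_rot: [179.8, 31.9, 178.5]
ft_force: [1.0, -9.7, 1.9]
gripper_width: 0.001
t 20.53 q [  1.4  -1.5 -49.8   9.8  -1.3   2.4] tcp [0.5172 0.0709 0.1064] lean 31.94 az -1.03 jaw y [0.024 1.    0.003] F [ 1.  -9.7  1.9] T [-1.61  0.01 -0.96] w 0.001
('side', 'phase', 0.05, 0.01, 'ecc', array([-0.01, -0.02], dtype=float32), '5mm up =', array([-0.27, -2.46]))
('scene', 'phase', -0.02, 0.14, 'ecc', array([0.01, 0.17], dtype=float32), '5mm up =', array([ 0.12, -1.23]))
```

View pics/s19.png

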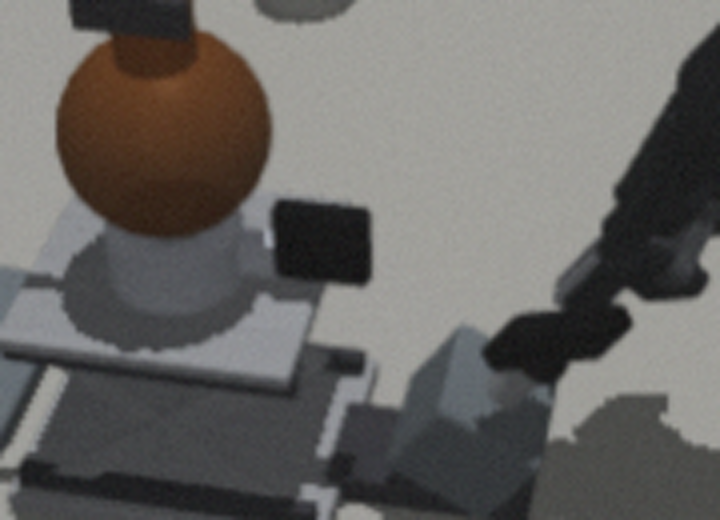

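View pics/w19.png

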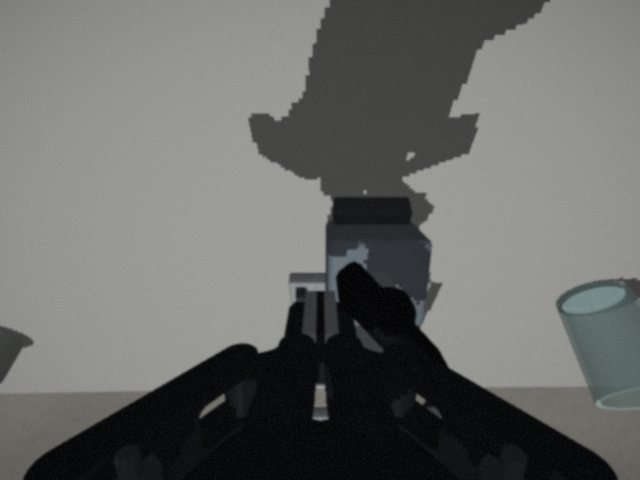

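```bash
python3 -m creep '[[-0.001,0.002,-0.0007,0],[-0.002,0.004,-0.0013,0],[-0.003,0.006,-0.002,0],[-0.003,0.006,-0.002,0]]';  python3 - <<'E'
from h import *; s,M=st()
q=flask(); save(q,'s20.png',(200,200,380,330),4)
E
```

```text
t: 21.02
tcp_pos: [0.512, 0.0769, 0.1028]
tcp_rot: [179.8, 31.7, 178.6]
ft_force: [-3.0, -8.8, 4.2]
gripper_width: -0.001
t 21.02 q [  2.3  -1.5 -50.2   9.6  -1.7   3.2] tcp [0.512  0.0769 0.1028] lean 31.69 az -1.02 jaw y [0.023 1.    0.003] F [-3.  -8.8  4.2] T [-1.56  0.61 -0.96] w -0.001
('side', 'phase', -0.02, 0.06, 'ecc', array([-0.01, -0.01], dtype=float32), '5mm up =', array([-0.27, -2.46]))
('scene', 'phase', -0.26, 0.11, 'ecc', array([-0.09,  0.31], dtype=float32), '5mm up =', array([ 0.12, -1.23]))
```

View pics/s20.png

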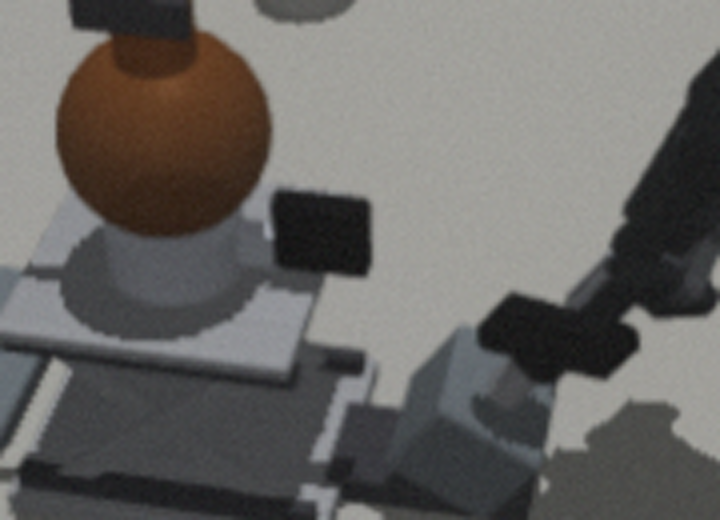

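```bash
python3 -m creep '[[-0.001,0.002,-0.0005,0],[-0.001,0.003,-0.0005,0],[-0.001,0.003,-0.0005,0]]';  python3 -c "
from h import *; st(); flask()"; python3 -m creep '[[-0.001,0.002,-0.0005,0],[-0.001,0.003,-0.0005,0],[-0.001,0.003,-0.0005,0]]';  python3 -c "
from h import *; st();q=flask(); save(q,'s21.png',(200,200,380,330),4);p=robot.read_camera('wrist'); save(p,'w21.png')"
```

```text
t: 21.37
tcp_pos: [0.5106, 0.0794, 0.102]
tcp_rot: [179.9, 31.6, 178.6]
ft_force: [-1.8, -11.3, 4.1]
gripper_width: -0.002
t 21.37 q [  2.8  -1.5 -50.3   9.6  -2.1   3.6] tcp [0.5106 0.0794 0.102 ] lean 31.64 az -1.18 jaw y [0.024 1.    0.002] F [ -1.8 -11.3   4.1] T [-1.9   0.59 -1.06] w -0.002
('side', 'phase', -0.02, -0.5, 'ecc', array([-0.03, -0.44], dtype=float32), '5mm up =', array([-0.27, -2.46]))
('scene', 'phase', -0.3, -0.3, 'ecc', array([-0.09, -0.06], dtype=float32), '5mm up =', array([ 0.12, -1.23]))
t: 21.72
tcp_pos: [0.5093, 0.0825, 0.1012]
tcp_rot: [179.8, 31.6, 178.6]
ft_force: [-3.7, -11.0, 3.3]
gripper_width: -0.003
t 21.72 q [  3.2  -1.4 -50.4   9.5  -2.3   4. ] tcp [0.5093 0.0825 0.1012] lean 31.6 az -1.15 jaw y [0.024 1.    0.002] F [ -3.7 -11.    3.3] T [-1.8   0.67 -1.06] w -0.003
('side', 'phase', -0.21, -1.5, 'ecc', array([-0.19, -1.53], dtype=float32), '5mm up =', array([-0.27, -2.46]))
('scene', 'phase', 0.01, -0.55, 'ecc', array([ 0.02, -0.76], dtype=float32), '5mm up =', array([ 0.12, -1.23]))
```

View pics/s21.png

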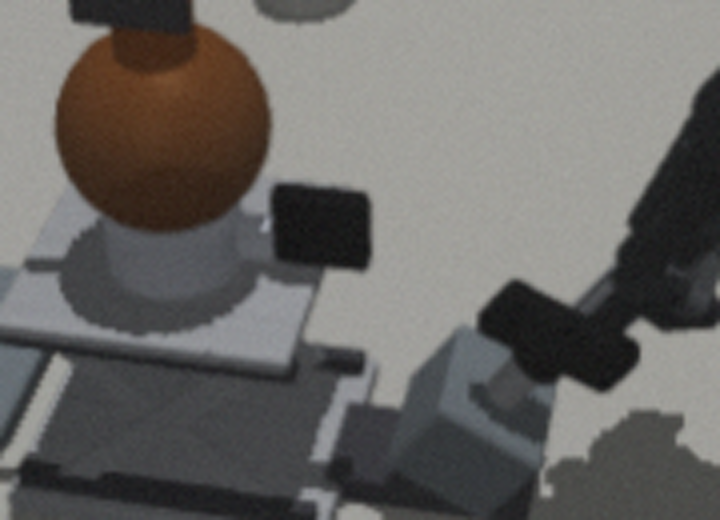

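View pics/w21.png

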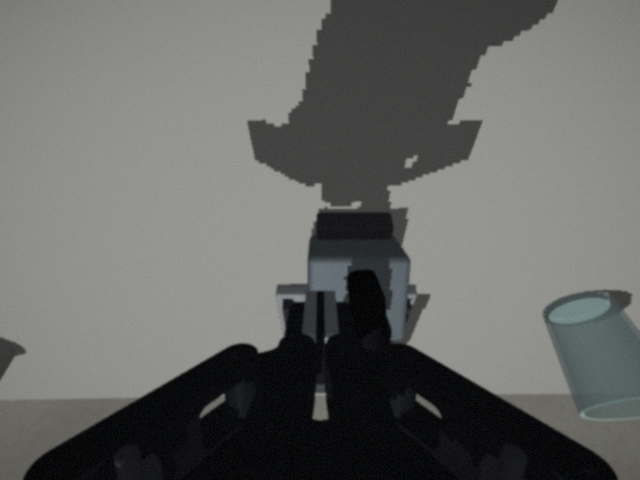

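```bash
python3 -m creep '[[0.001,-0.004,0.001,0],[0.001,-0.008,0.001,0],[-0.01,-0.01,0.018,0],[-0.03,-0.01,0.05,0],[-0.048,-0.01,0.08,0],[-0.06,-0.01,0.1,0],[-0.06,-0.01,0.1,0]]'; python3 - <<'E'
from h import *; st(); q=flask(); save(q,'s22.png',(140,120,380,330),3); p=robot.read_camera('wrist'); save(p,'w22.png')
ref=np.load('ref.npy')
# amber-only edge tracking: ball bottom/neck column profile
def mask(f,b=(205,160,275,262)):
    im=f.astype(int); m=(im[:,:,0]-1.6*im[:,:,2]); return m[b[1]:b[3],b[0]:b[2]]
g=lambda i:cv2.cvtColor(i,cv2.COLOR_RGB2GRAY).astype(np.float32)
for b in((220,165,258,200),(210,205,262,240),(140,170,200,210),(225,168,246,180)):
    x0,y0,x1,y1=b;W=np.eye(2,3,dtype=np.float32)
    try: c,W=cv2.findTransformECC(g(ref)[y0:y1,x0:x1],g(q['frame'])[y0-8:y1+8,x0-8:x1+8],np.float32([[1,0,8],[0,1,8]]),cv2.MOTION_TRANSLATION); print(b,c,W[:,2]-8)
    except cv2.error as e: print(b,'fail')
for X in([.699,.101,.18],[.699,.101,.28],[.83,.1,.24]): print(proj(q,np.array(X)+[0,0,.005])-proj(q,X), proj(q,X))
E
```

```text
t: 22.45
tcp_pos: [0.4526, 0.0769, 0.2076]
tcp_rot: [179.2, 32.3, 178.7]
ft_force: [0.8, -0.1, 0.2]
gripper_width: 0.0
t 22.45 q [  2.2 -18.9 -48.2  28.5  -1.    3. ] tcp [0.4526 0.0769 0.2076] lean 32.3 az 0.24 jaw y [0.015 1.    0.012] F [ 0.8 -0.1  0.2] T [-0.    0.46 -0.07] w 0.0
('side', 'phase', -0.1, -1.57, 'ecc', array([-0.2 , -1.54], dtype=float32), '5mm up =', array([-0.27, -2.46]))
('scene', 'phase', -0.02, -0.65, 'ecc', array([-0.26, -0.23], dtype=float32), '5mm up =', array([ 0.12, -1.23]))
(220, 165, 258, 200) 0.9988640242064024 [-0.104599  -1.5543737]
(210, 205, 262, 240) 0.9992190858054391 [-0.26540184 -1.4719605 ]
(140, 170, 200, 210) 0.9945116243590546 [-0.24631977 -1.274415  ]
(225, 168, 246, 180) 0.979394361046727 [-0.19588041 -1.2013731 ]
[[-0.26560198 -2.38618357]] [[241.75089276 235.35049794]]
[[-0.30060508 -2.81079554]] [[236.11159105 183.72999342]]
[[-0.57744819 -2.58308345]] [[162.01606699 198.00182072]]
```

View pics/s22.png

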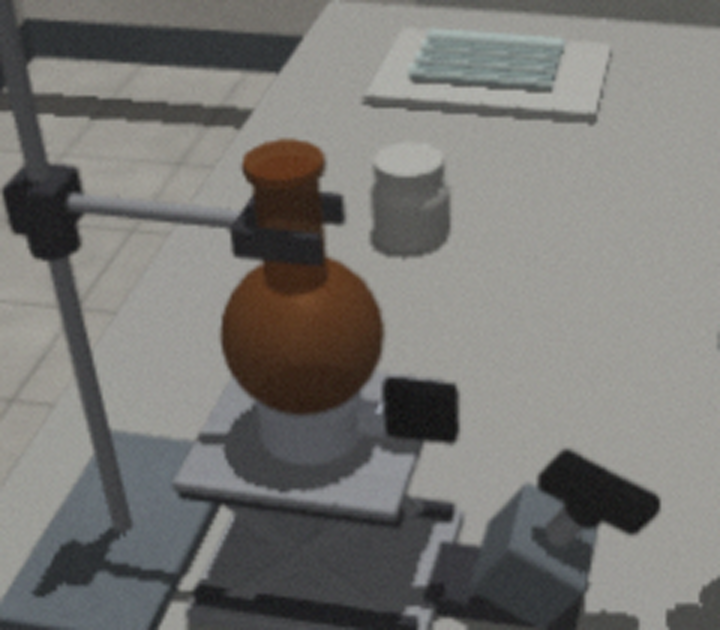

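View pics/w22.png

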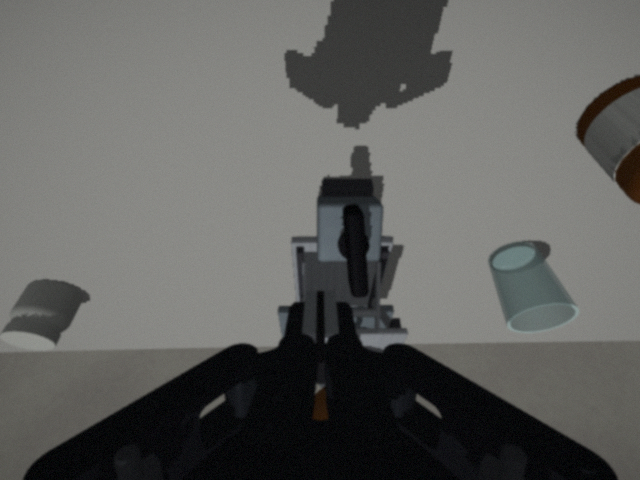

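```bash
python3 -c "
from h import *; flask(); print(robot.finish_job())"
```

```text
('side', 'phase', -0.2, -1.27, 'ecc', array([-0.21, -1.52], dtype=float32), '5mm up =', array([-0.27, -2.46]))
('scene', 'phase', -0.09, -0.73, 'ecc', array([-0.25, -0.24], dtype=float32), '5mm up =', array([ 0.12, -1.23]))
the job is handed in; nothing more can be done
None
```

I set the collar over the spigot and let go of it. I then turned the knob clockwise until the platform brought the collar up against the flask, and handed the job in at about t = 22.6 s. The arm was backed off and touching nothing. The system gives no verdict.

**How it differed from the brief:**
- **Tool lean:** the moves only give a shift and a yaw, so I got the 32° lean by pushing repeatedly against the arm's reach limit.
- **Knob:** I did not pinch and regrasp it. I swept the wing round with the shut fingertips, keeping them roughly parallel to the knob axis.
- **Stray nudge:** the wing looked slightly turned after I backed away from the collar, so the gripper may have brushed it. This had no visible effect.

**Last checks:**
- **Flask lift:** the side camera put it at 2.5 to 3.1 mm, against the 5 mm limit. The scene camera disagreed, giving about 1 to 3 mm, and it is coarser and noisier there. The flask began rising only in the last two small pushes and stayed up after I withdrew.
- **Collar:** it looked level and seated in the side view. I did not measure its centring or its gap to the platform after letting go, and I could not measure the contact force with the flask.
- **Forces:** about 12 N at most at the wrist in my readings.
- **Bystanders:** the bottle, beaker and jar looked undisturbed in the last pictures. I did not measure them.

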